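Get the block plane out from behind the glue, can and oil tin

ROBOT

A 7-joint arm with a two-finger parallel gripper is mounted at the origin on the work surface. World frame = base frame: x ahead of the robot, y to its left, z up, the work surface at z = 0. Lengths are in m, angles in rad, forces in N, time in s.
With the tool pointing down it reaches from about 0.4 to 0.85 m from the base axis. Payload 10.4 kg.
Tool frame: the origin (TCP) lies at the very end of the fingers, on their centre line; the grasp point (between the pads) lies 19 mm behind it; z points along the fingers, y is the direction in which the jaws open and shut (so a half turn about z gives the same grasp; the last joint's range is limited). The gripper opens to 87 mm and grips with 3 to 60 N. Pads are 19 mm wide; open, the fingers measure 117 mm over their backs; the gripper's body (75 mm by 190 mm) begins 51 mm behind the grasp point.
Start: joints at [-1.319, 0.332, -0.065, 1.46, 0.022, 1.35, -0.088], TCP at [0.17, 0.602, 0.223] pointing down, gripper open.
Joint ranges: [-2.6, 2.6], [-0.5, 2.12], [-1.47, 1.34], [0.16, 2.42], [-1.27, 4.41], [0.06, 2.06], [-2.6, 2.6]. Speed limits (rad/s): [2.22, 2.22, 2.79, 2.79, 3.14, 3.14, 3.14].

INTERFACE

Orientations are given as a unit quaternion [x, y, z, w].
In Python, from bench import read_state, imaging, r gives the robot as it stands. The module is installed in compiled form; this text tells all that it offers.
- The arm moves only by the tool move_arm, never from a script. Its argument "series" is a list of rows, each a list of 4 numbers: the shift along the tool's x, y, z in m, then the turn about the tool's z in rad. In form: [[x, y, z, roll], ...]. A call has 1 to 20 rows; each row is the pose to reach, as a shift and turn from the pose commanded when the call began, along the tool's axes at that moment; what a row does not reach only later rows make up. A row lasts 1/10 s, in which the tool goes at most 50 mm and 8.59 degrees, less where a joint would pass 70% of its speed; a pose out of reach is approached as far as the arm can. A call with a gripper value outside its range is refused whole. "claw" is the gripper's target within -1 to 1 (fully open at 1, half-way at 0, shut at -1), set as the call begins (left out, the last holds). The fingers move at their own pace and stop on an object; "newtons" is the grip in N (left out, the last holds). Time passes only in rows, so rows that repeat a pose let the fingers close. It gives the time, the measured TCP pose, the force and the opening at its end, in the units of the state.
- read_state(): the state, without advancing time (a new reading comes with each control period).
- imaging.camera(name): name is "side" or "top"; returns (picture, depth): 400x640x3 uint8, red, green, blue; 400x640 float32, m along the optical axis (not along the pixel's ray), 0 where there is no reading.
- imaging.get_calibration(name): a dict with "camera_matrix" (3x3 intrinsics, pixels), "k1" (the pictures are not rectified: a ray, as slopes to the right and down, at radius r is drawn at 1 + k1 r^2 times it, then the intrinsics apply), "R" (3x3) and "t" (3): a world point X has camera coordinates R X + t. Camera axes: x right, y down, z forward; pixel columns grow to the right and rows downward; lengths in m; the calibration is good to about 2 mm. A picture is of the moment at which its call begins. get_calibration takes no time and is no camera call.
- r.close_job(): hands the job in, once; it reports no verdict.
The state is a dict: "time": time; "joint_positions": joint angles; "joint_vel": joint speeds; "joint_torque": joint torques, N m; "ee_pos": TCP position; "eef_rot": TCP orientation; "ft_force": force on the tool from outside, world axes, zero at the start; "torque": the same for the moment, N m; "width": finger opening in m.
Only numpy, scipy, OpenCV 4.12 (cv2) and the standard library are available. Lean on these libraries where they do the work, as an engineer would, in place of code of your own. Each camera call takes 0.05 s, during which the arm holds its last target.

TASK

The block plane lies at the back of the plywood stand, boxed in by the glue bottle, the spray can and the oil tin in front of it. Stand all three upright on the black drip tray, set the plane sole down on the middle of the light wooden rail blank, lengthwise along it, and then put the bottle, can and tin back upright, each on the same spot of the stand it came from. Leave the wax tin and the cork block on the stand as they are.

Things in the scene. Friction and masses are not known exactly. Their poses are not given: they have to be found in the camera images.
- glue_bottle: round white plastic glue bottle, standing: body 48 mm dia up to 104 mm height, then a shoulder and a grey nozzle, 138 mm high overall; about 0.22 kg. Origin: centre of its underside, z up. Its yaw means nothing. One of the three containers in the row in front of the plane; which of the three spots it has changes.
- spray_can: round metal spray can, standing: body 49 to 51 mm dia up to 100 mm height, then a straight grey cap 45 mm dia, 135 mm high overall; about 0.25 kg. Origin: centre of its underside, z up. Its yaw means nothing. One of the three in the row.
- oil_tin: square metal oil tin, standing: 46 x 46 mm, flat top at 116 mm height with a small wire loop, black screw cap (22 mm dia) to 136 mm; about 0.25 kg. Origin: centre of its underside, z up, x and y square to its sides. One of the three in the row; it stands square to the stand within 0.1 rad.
- plane: metal block plane on its sole, 0.65 kg: 160 mm long (x; brass knob at +x, 42 mm high), 50 mm wide (y), upright cheeks 50 mm apart, 32 mm high, from x -66 to +42 mm, lever cap between them up to 55 mm high at -x. Origin: centre of the sole, z up. Lies along the stand's y, 10 mm behind the row: no room for a finger until that is cleared. Grip it across the cheeks near the origin.
- stand: fixed plywood stand, 160 mm (x) by 300 mm (y), floor 12 mm above the bench, thin lips all round to 22 mm. Origin: centre of its underside, its front to -x. The three containers stand in a row along y at x about -43 mm and y about -58, 0 and +58 mm, about 9 mm apart; the plane lies centred at about x +17 mm, y 0.
- tray: fixed black plastic drip tray, 250 mm (x) by 110 mm (y), floor 5 mm above the bench, wall 5 mm thick and 18 mm high. Origin: centre of its underside. The three containers fit along its x, 80 mm apart. It is on one side of the stand, the rail blank on the other.
- rail: the workpiece: a light wooden chair-rail blank held flat on the bench between two low bench dogs, 280 mm (x) by 86 mm (y), 22 mm thick, fixed. Origin: centre of its underside; its top is at z = 22 mm.
- wax_tin: low round wax tin, 51 mm dia, 32 mm high, at one end of the stand; to be left alone. Origin: centre of its underside.
- cork_block: cork sanding block, 80 x 44 x 32 mm high, at the other end of the stand; to be left alone. Origin: centre of its underside.
Mind the look-alikes: they are no part of the job. Leave any pink look-alike of the glue_bottle alone.

How it is judged:
By the outcome, as a careful person would: the job done as asked, in the order asked, and still so for the second after the job is handed in, with the robot touching nothing.
It also fails if it takes over 136 s, if anything falls off the work surface, if the arm or the gripper's body presses on something with over 40 N, if the wrist force passes 120 N, or if a joint passes its speed limit or range.

## Working session

There is one attempt and no reset: what is moved stays moved. The work goes in short steps, Python scripts to look and compute and a tool call to move; the robot and the scene stay as the last step left them, time stands still between calls to the robot, and variables do not carry over. Pictures are saved under pics/ and viewed, and the job is handed in when it is done.

Besides the shell and the picture viewer there is one more tool, called after "Call:" as name(argument=value, ...) on one line, values as JSON. move_arm: Moves the arm, as the interface text tells. Its arguments: {"type":"object","properties":{"series":{"type":"array","items":{"type":"array","items":{"type":"number"}}},"claw":{"type":"number"},"newtons":{"type":"number"}},"required":["series"]}

```bash
mkdir -p pics
python3 - <<'E'
from bench import read_state, imaging, r
import cv2, numpy as np
s=read_state()
for k,v in s.items(): print(k,np.round(v,4))
for n in("side","top"):
    c=imaging.get_calibration(n); print(n,{k:np.round(v,4).tolist() for k,v in c.items()})
    p,d=imaging.camera(n); cv2.imwrite(f"pics/{n}0.png",p[:,:,::-1]); np.savez(f"{n}0.npz",p=p,d=d)
E
```

```text
time 0.0
joint_positions [-1.3186  0.3328 -0.0647  1.4609  0.0216  1.3499 -0.0885]
joint_vel [-0.0005 -0.0011 -0.0008  0.0006  0.0002 -0.001  -0.0004]
joint_torque [-1.00000e-04 -6.23226e+01  2.49000e-02 -3.89905e+01 -6.12000e-02
  3.95000e-02  1.00000e-04]
ee_pos [0.1695 0.6012 0.2218]
eef_rot [ 1.370e-01  9.906e-01 -7.000e-04 -1.000e-04]
ft_force [-0.2311  0.6426  0.022 ]
torque [-0.0193  0.0583  0.0418]
width 0.0871
side {'camera_matrix': [[385.2145, 0.0, 322.0716], [0.0, 385.2145, 205.6645], [0.0, 0.0, 1.0]], 'k1': -0.0866, 'R': [[0.9119, -0.4102, -0.0143], [-0.3037, -0.651, -0.6957], [0.2761, 0.6387, -0.7182]], 't': [-0.5227, 0.1866, 0.7084]}
top {'camera_matrix': [[442.2326, 0.0, 309.1643], [0.0, 442.2326, 194.0054], [0.0, 0.0, 1.0]], 'k1': -0.0767, 'R': [[-0.0177, -0.9998, -0.0027], [-0.9795, 0.0179, -0.2006], [0.2007, -0.0009, -0.9797]], 't': [0.0191, 0.5817, 0.9694]}
```

View pics/side0.png

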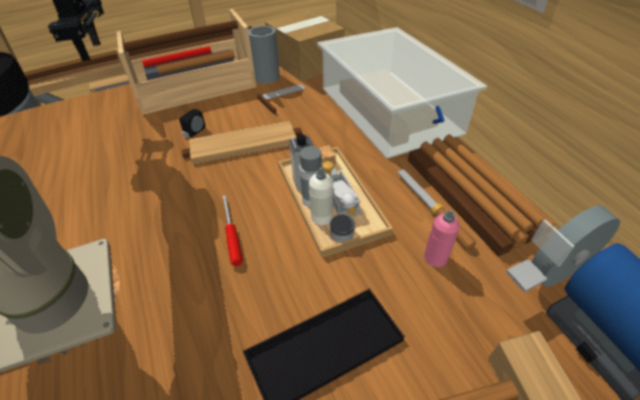

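View pics/top0.png

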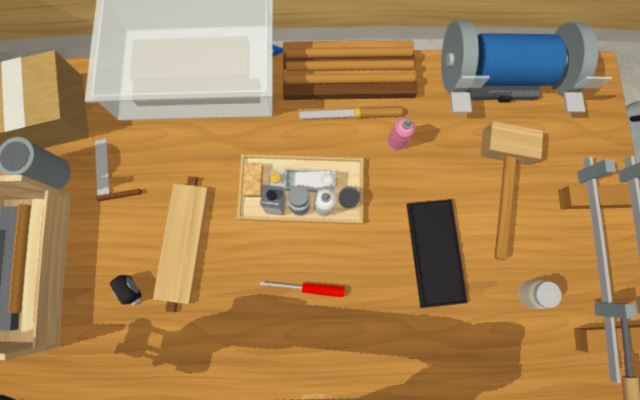

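```bash
cat > h.py <<'E'
import numpy as np, cv2
from bench import imaging
def cal(n):
    c=imaging.get_calibration(n); return [np.array(c[k],float) for k in("camera_matrix","k1","R","t")]
def ray(n,uv):
    K,k1,R,t=cal(n); uv=np.atleast_2d(np.array(uv,float))
    D=np.array([float(k1),0,0,0])
    q=cv2.undistortPoints(uv.reshape(-1,1,2),K,D).reshape(-1,2)
    d=np.c_[q,np.ones(len(q))]@R; return -R.T@t, d
def onz(n,uv,z):
    c,d=ray(n,uv); return c+d*((z-c[2])/d[:,2])[:,None]
def proj(n,X):
    K,k1,R,t=cal(n); X=np.atleast_2d(np.array(X,float))
    return cv2.projectPoints(X,cv2.Rodrigues(R)[0],t,K,np.array([float(k1),0,0,0]))[0].reshape(-1,2)
def cloud(n,d):
    v,u=np.mgrid[0:400,0:640]; c,dd=ray(n,np.c_[u.ravel(),v.ravel()])
    K,k1,R,t=cal(n)
    return (c+dd*d.reshape(-1,1)).reshape(400,640,3)   # d rays have cam z=1
def crop(n,p,u0,v0,w,h,s,name):
    cv2.imwrite(f"pics/{name}.png",cv2.resize(p[v0:v0+h,u0:u0+w,::-1],None,fx=s,fy=s,interpolation=cv2.INTER_CUBIC))
E
python3 - <<'E'
from h import *
a=np.load('top0.npz'); b=np.load('side0.npz')
crop('top',a['p'],225,145,150,90,5,'topc0'); crop('side',b['p'],265,120,140,140,4,'sidec0')
T=cloud('top',a['d']);S=cloud('side',b['d'])
for uv in [(300,188),(273,198),(299,198),(325,200),(349,197),(253,178),(435,250),(180,245),(310,178),(300,260)]: print(uv,T[uv[1],uv[0]].round(4))
for uv in [(320,160),(311,155),(340,230),(240,145),(320,340)]: print(uv,S[uv[1],uv[0]].round(4))
E
```

```text
(300, 188) [0.5766 0.0279 0.1502]
(273, 198) [0.5563 0.0854 0.1492]
(299, 198) [0.556  0.0304 0.1456]
(325, 200) [ 0.552  -0.0249  0.1386]
(349, 197) [ 0.5763 -0.0853  0.0428]
(253, 178) [0.6267 0.1419 0.0426]
(435, 250) [ 0.45   -0.2908  0.0072]
(180, 245) [0.4717 0.318  0.0203]
(310, 178) [0.6233 0.006  0.0462]
(300, 260) [0.4332 0.0333 0.001 ]
(320, 160) [0.5773 0.0146 0.1356]
(311, 155) [0.5614 0.0229 0.1478]
(340, 230) [ 0.568  -0.1003  0.0442]
(240, 145) [0.4674 0.291  0.0215]
(320, 340) [ 0.4443 -0.278   0.0052]
```

View pics/topc0.png

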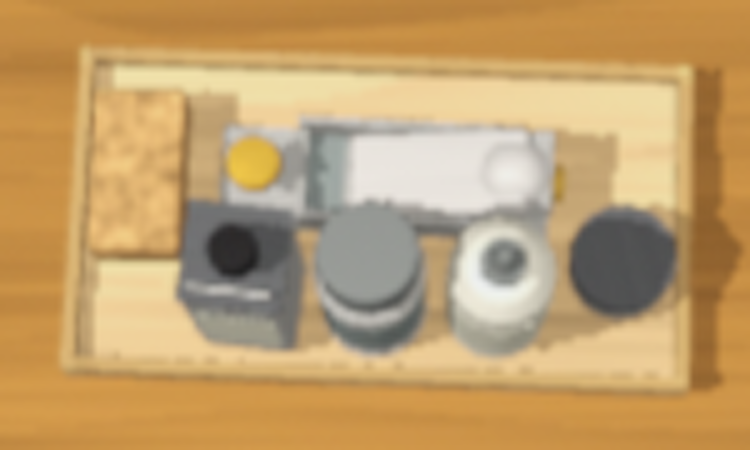

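View pics/sidec0.png

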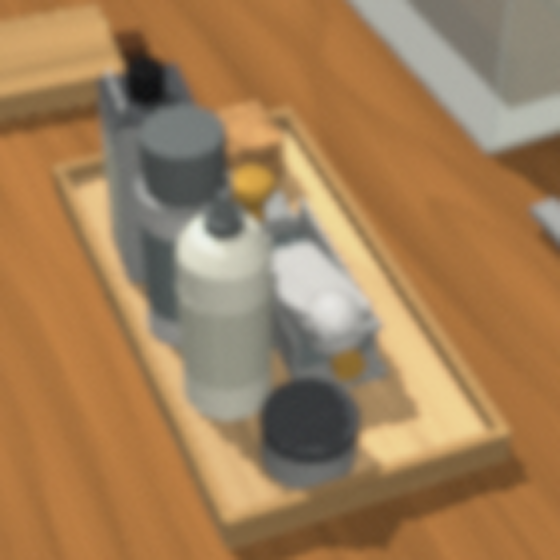

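Run:
```python
from h import *
a=np.load('top0.npz'); b=np.load('side0.npz')
P={}
for n,D in(('top',a),('side',b)):
    X=cloud(n,D['d']); ok=D['d']>0
    print(n)
    reg=(X[...,0]>.45)&(X[...,0]<.7)&(X[...,1]>-.16)&(X[...,1]<.2)&ok
    def cl(lo,hi,amin=8):
        m=(reg&(X[...,2]>lo)&(X[...,2]<hi)).astype(np.uint8)
        k,l,st,ce=cv2.connectedComponentsWithStats(m)
        for i in range(1,k):
            if st[i,4]<amin: continue
            q=X[l==i]; (cx,cy),(w,h),an=cv2.minAreaRect(q[:,:2].astype(np.float32))
            print((lo,hi),st[i,4],'px',ce[i].round(1),'mean',q.mean(0).round(4),'rect',np.round([cx,cy,w,h,an],4))
    cl(.136,.16); cl(.12,.136); cl(.036,.055)
    cl(.018,.026,40)
```

```text
top
(0.136, 0.16) 349 px [298.3 195.8] mean [0.5606 0.0319 0.1469] rect [5.60800e-01 3.25000e-02 4.25000e-02 4.36000e-02 8.90517e+01]
(0.136, 0.16) 89 px [271.3 194.9] mean [0.5634 0.0891 0.1476] rect [5.64000e-01 8.94000e-02 2.02000e-02 2.09000e-02 5.33225e+01]
(0.136, 0.16) 69 px [325.6 197.2] mean [ 0.5577 -0.0263  0.1408] rect [ 5.58100e-01 -2.63000e-02  1.90000e-02  1.98000e-02  2.16109e+01]
(0.136, 0.16) 9 px [264.9 201.7] mean [0.5508 0.1037 0.1378] rect [0.5511 0.1034 0.0023 0.0127 0.4507]
(0.12, 0.136) 340 px [272.1 196. ] mean [0.5645 0.0888 0.1303] rect [5.65200e-01 8.95000e-02 4.64000e-02 4.46000e-02 8.15432e+01]
(0.12, 0.136) 227 px [325.1 199.4] mean [ 0.5557 -0.0255  0.1263] rect [ 5.57600e-01 -2.65000e-02  4.18000e-02  4.22000e-02  4.46195e+01]
(0.12, 0.136) 24 px [299.7 205.2] mean [0.5433 0.0295 0.1288] rect [0.5453 0.0306 0.0118 0.0392 4.4556]
(0.036, 0.055) 613 px [252.2 179. ] mean [0.6239 0.1436 0.0443] rect [6.24100e-01 1.44200e-01 4.46000e-02 8.04000e-02 8.80068e+01]
(0.036, 0.055) 566 px [311.6 179.1] mean [0.6208 0.0024 0.0455] rect [6.19500e-01 4.30000e-03 
[... 2862 characters left out ...]
-02 4.2000e-03 2.1700e-02 2.7876e+01]
(0.036, 0.055) 139 px [321.9 212.8] mean [ 0.554  -0.0433  0.0458] rect [ 5.57400e-01 -4.02000e-02  2.04000e-02  4.73000e-02  7.50468e+01]
(0.036, 0.055) 436 px [342.4 224.5] mean [ 0.579  -0.0888  0.044 ] rect [ 5.80300e-01 -8.65000e-02  5.20000e-02  4.99000e-02  7.91667e+01]
(0.018, 0.026) 975 px [338.2 209.1] mean [ 0.6011 -0.0211  0.0222] rect [6.07400e-01 2.94000e-02 3.03300e-01 1.61200e-01 8.69321e+01]
(0.018, 0.026) 79 px [342.3 210.3] mean [ 0.6059 -0.0349  0.022 ] rect [ 0.6051 -0.0332  0.0211  0.0427  7.3774]
(0.018, 0.026) 59 px [321.8 220.4] mean [ 0.5535 -0.0432  0.0221] rect [ 5.53300e-01 -3.91000e-02  2.01000e-02  4.56000e-02  5.94112e+01]
```

Run:
```python
from h import *
a=np.load('top0.npz'); b=np.load('side0.npz')
for n,D in(('top',a),('side',b)):
    X=cloud(n,D['d']); ok=D['d']>0; p=D['p'].astype(int)
    # rail
    m=ok&(X[...,2]>.016)&(X[...,2]<.028)&(X[...,0]>.25)&(X[...,0]<.68)&(X[...,1]>.21)&(X[...,1]<.45)
    k,l,st,ce=cv2.connectedComponentsWithStats(m.astype(np.uint8)); i=1+st[1:,4].argmax()
    mm=cv2.morphologyEx((l==i).astype(np.uint8),cv2.MORPH_OPEN,np.ones((5,5)))
    q=X[mm>0]; print(n,'rail',len(q),ce[i],q.mean(0).round(4),cv2.minAreaRect(q[:,:2].astype(np.float32)))
    cs=cv2.findContours(mm,cv2.RETR_EXTERNAL,cv2.CHAIN_APPROX_NONE)[0]; c=max(cs,key=cv2.contourArea)
    w=onz(n,c.reshape(-1,2),.022); print('  contour rect',cv2.minAreaRect(w[:,:2].astype(np.float32)))
    # tray
    m=(p.max(2)<45).astype(np.uint8); k,l,st,ce=cv2.connectedComponentsWithStats(m)
    for i in range(1,k):
        if st[i,4]<2000: continue
        print(n,'dark',st[i],ce[i])
        mm=(l==i).astype(np.uint8)
        c=max(cv2.findContours(mm,cv2.RETR_EXTERNAL,cv2.CHAIN_APPROX_NONE)[0],key=cv2.contourArea)
        w=onz(n,c.reshape(-1,2),.018); print('  rim rect',cv2.minAreaRect(w[:,:2].astype(np.float32)))
        q=X[(l==i)&ok]; f=q[q[:,2]<.009]; print('  floor rect',cv2.minAreaRect(f[:,:2].astype(np.float32)))
        r=q[(q[:,2]>.013)&(q[:,2]<.022)]; print('  rim3d',len(r),cv2.minAreaRect(r[:,:2].astype(np.float32)))
X=cloud('top',a['d'])
print([X[v,u].round(3).tolist() for u,v in [(402,134),(541,294),(125,290)]])
print([(u,X[178,u].round(3).tolist()) for u in range(268,342,4)])
```

```text
top rail 4029 [180.22098422 243.91318477] [0.4754 0.3168 0.023 ] ((0.48074549436569214, 0.3170912563800812), (0.0886206403374672, 0.2823449671268463), 82.75048828125)
  contour rect ((0.4801471531391144, 0.3165893256664276), (0.0886518582701683, 0.2815086543560028), 82.47640228271484)
side rail 2062 [240.28189774 139.89451865] [0.4745 0.313  0.022 ] ((0.4825659990310669, 0.3170570731163025), (0.09150372445583344, 0.28698885440826416), 82.96412658691406)
  contour rect ((0.4817884564399719, 0.31254124641418457), (0.09486803412437439, 0.28495022654533386), 82.26563262939453)
side dark [ 245  291  158  109 9140] [321.99463895 348.47221007]
  rim rect ((0.4452913701534271, -0.29603737592697144), (0.24407890439033508, 0.11044447124004364), 4.282154560089111)
  floor rect ((0.4465394616127014, -0.29394373297691345), (0.24140198528766632, 0.1075214222073555), 4.215054035186768)
  rim3d 934 ((0.445173442363739, -0.29461631178855896), (0.24438011646270752, 0.10835986584424973), 4.0509819984436035)
[[0.707, -0.205, 0.111], [0.341, -0.502, 0.083], [0.368, 0.428, 0.064]]
[(268, [0.633, 0.109, 0.015]), (272, [0.623, 0.096, 0.053]), (276, [0.623, 0.086, 0.053]), (280, [0.623, 0.077, 0.052]), (284, [0.631, 0.069, 0.017]), (288, [0.629, 0.059, 0.026]), (292, [0.629, 0.049, 0.027]), (296, [0.627, 0.04, 0.033]), (300, [0.626, 0.03, 0.037]), (304, [0.626, 0.02, 0.038]), (308, [0.624, 0.011, 0.045]), (312, [0.623, 0.001, 0.045]), (316, [0.622, -0.008, 0.052]), (320, [0.622, -0.018, 0.05]), (324, [0.619, -0.027, 0.063]), (328, [0.619, -0.036, 0.061]), (332, [0.619, -0.045, 0.06]), (336, [0.631, -0.058, 0.01]), (340, [0.629, -0.067, 0.016])]
```

```bash
python3 - <<'E'
from h import *
a=np.load('top0.npz')
p=a['p'].astype(int); print(p[250,435],p[205,420])
X=cloud('top',a['d'])
m=(p.max(2)<70).astype(np.uint8); m[:,:380]=0; m[:,490:]=0; m[:180]=0;m[330:]=0
k,l,st,ce=cv2.connectedComponentsWithStats(m); i=1+st[1:,4].argmax(); print(st[i],ce[i])
c=max(cv2.findContours((l==i).astype(np.uint8),cv2.RETR_EXTERNAL,cv2.CHAIN_APPROX_NONE)[0],key=cv2.contourArea)
print(cv2.minAreaRect(onz('top',c.reshape(-1,2),.018)[:,:2].astype(np.float32)))
E
cat > go.py <<'E'
# shift to a world target: python3 go.py x y z jawdeg
import sys,numpy as np
from bench import read_state
from scipy.spatial.transform import Rotation as R
x,y,z,a=map(float,sys.argv[1:5]); s=read_state()
r=R.from_quat(s['eef_rot']); p=np.array(s['ee_pos']); d=r.inv().apply(np.array([x,y,z])-p)
J=r.as_matrix()[:,1]; ja=np.degrees(np.arctan2(J[1],J[0])); roll=-(a-ja); roll=(roll+180)%360-180
print('t',round(s['time'],2),'pos',p.round(4),'jaw',round(ja,2),'zt',r.as_matrix()[:,2].round(4),'w',round(s['width'],4),'F',np.round(s['ft_force'],1),'j',np.round(s['joint_positions'],2))
print('shift',d.round(4),'roll',round(np.radians(roll),4),'rows>=',int(np.ceil(max(np.linalg.norm(d)/.05,abs(roll)/8.59))))
E
python3 go.py 0.559 -0.027 0.25 -3
```

```text
[46 44 44] [45 41 42]
[ 407  200   60  107 4730] [436.29704017 253.36976744]
((0.4443763196468353, -0.29040294885635376), (0.24481645226478577, 0.11067955940961838), 4.21097993850708)
t 0.1 pos [0.1695 0.6012 0.2218] jaw 74.25 zt [-3.0e-04 -1.3e-03 -1.0e+00] w 0.087 F [-0.6 -0.9  0.3] j [-1.32  0.33 -0.06  1.46  0.02  1.35 -0.09]
shift [-0.5453 -0.499  -0.0275] roll 1.3483 rows>= 15
```

Call:
move_arm(series=[[-0.545,-0.499,-0.028,1.348],[-0.545,-0.499,-0.028,1.348],[-0.545,-0.499,-0.028,1.348],[-0.545,-0.499,-0.028,1.348],[-0.545,-0.499,-0.028,1.348],[-0.545,-0.499,-0.028,1.348],[-0.545,-0.499,-0.028,1.348],[-0.545,-0.499,-0.028,1.348],[-0.545,-0.499,-0.028,1.348],[-0.545,-0.499,-0.028,1.348],[-0.545,-0.499,-0.028,1.348],[-0.545,-0.499,-0.028,1.348],[-0.545,-0.499,-0.028,1.348],[-0.545,-0.499,-0.028,1.348],[-0.545,-0.499,-0.028,1.348],[-0.545,-0.499,-0.028,1.348],[-0.545,-0.499,-0.028,1.348],[-0.545,-0.499,-0.028,1.348],[-0.545,-0.499,-0.028,1.348],[-0.545,-0.499,-0.028,1.348]], claw=1)

```text
time: 2.1
ee_pos: [0.5585, -0.0255, 0.2506]
eef_rot: [0.725, 0.689, 0.0, -0.0]
ft_force: [0.7, -0.4, -0.1]
width: 0.087
```

```bash
python3 go.py 0.559 -0.027 0.086 -3
python3 - <<'E'
from h import *
for n in('top','side'):
    p,d=imaging.camera(n); cv2.imwrite(f'pics/{n}1.png',p[:,:,::-1])
E
```

```text
t 2.1 pos [ 0.5585 -0.0255  0.2506] jaw -2.87 zt [ 1.e-04  6.e-04 -1.e+00] w 0.087 F [ 0.7 -0.4 -0.1] j [-0.6   0.18  0.64  1.63 -0.11  1.37  0.01]
shift [-0.0016  0.0006  0.1646] roll 0.0022 rows>= 4
```

View pics/side1.png

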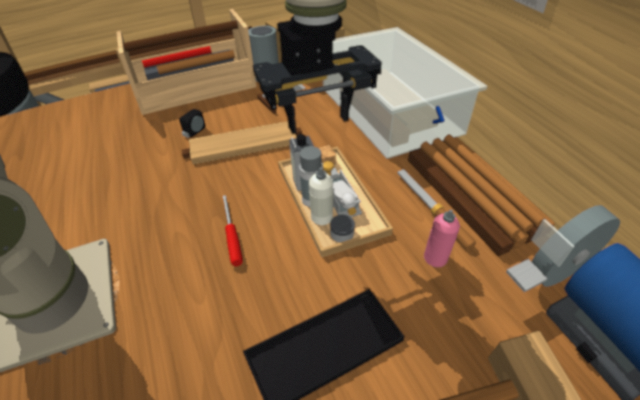

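Call:
move_arm(series=[[-0.001,0.001,0.05,0],[-0.001,0.001,0.1,0],[-0.001,0.001,0.13,0],[-0.001,0.001,0.15,0],[-0.001,0.001,0.16,0],[-0.001,0.001,0.165,0],[-0.001,0.001,0.165,0]])

```text
time: 2.9
ee_pos: [0.5599, -0.0275, 0.0858]
eef_rot: [0.725, 0.689, 0.0, 0.0]
ft_force: [-0.4, -0.3, 0.9]
width: 0.0872
```

```bash
python3 go.py 0.559 -0.027 0.086 -3
python3 - <<'E'
from h import *
for n in('top','side'):
    p,d=imaging.camera(n); crop(n,p,*((225,110,150,130) if n=='top' else (245,60,180,200)),3,n+'2')
E
```

```text
t 2.9 pos [ 0.5599 -0.0275  0.0858] jaw -2.97 zt [ 3.e-04  1.e-04 -1.e+00] w 0.0872 F [-0.4 -0.3  0.9] j [-0.54  0.35  0.61  1.82 -0.23  1.04  0.1 ]
shift [ 0.0005 -0.0009 -0.0002] roll 0.0006 rows>= 1
```

View pics/side2.png

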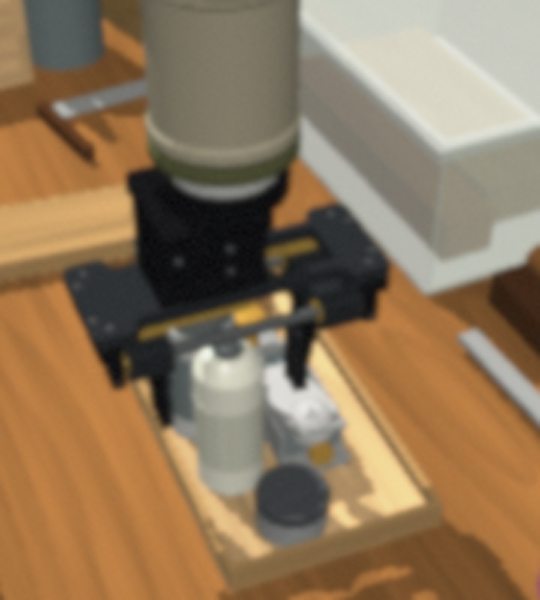

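View pics/top2.png

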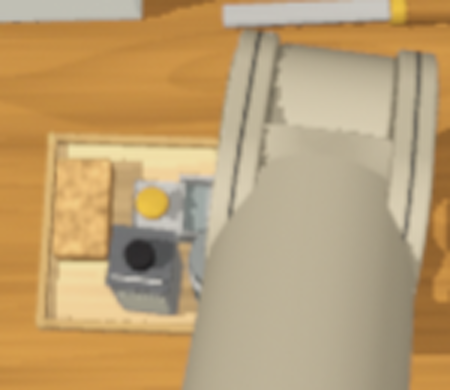

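Call:
move_arm(series=[[0,0,0,0],[0,0,0,0],[0,0,0,0],[0,0,0,0],[0,0,0,0],[0,0,0,0],[0,0,0,0],[0,0,0,0],[0,0,0,0],[0,0,0,0]], claw=-1, newtons=20)

```text
time: 4.0
ee_pos: [0.5597, -0.0276, 0.0855]
eef_rot: [0.725, 0.688, 0.0, 0.0]
ft_force: [0.6, 1.4, -0.1]
width: 0.0475
```

Call:
move_arm(series=[[0,0,-0.02,0],[0,0,-0.05,0],[0,0,-0.08,0],[0,0,-0.11,0],[0,0,-0.13,0],[0,0,-0.13,0]])

```text
time: 4.6
ee_pos: [0.5609, -0.0278, 0.218]
eef_rot: [0.725, 0.688, 0.002, 0.001]
ft_force: [-0.2, -0.6, -2.1]
width: 0.0473
```

```bash
python3 go.py 0.526 -0.286 0.215 -85.8
python3 - <<'E'
from h import *
for n in('side',):
    p,d=imaging.camera(n); crop(n,p,245,60,180,200,3,n+'3')
E
```

```text
t 4.6 pos [ 0.5609 -0.0278  0.218 ] jaw -2.98 zt [ 4.e-03  9.e-04 -1.e+00] w 0.0473 F [-0.2 -0.6 -2.1] j [-0.59  0.21  0.65  1.67 -0.13  1.3   0.03]
shift [-0.2597 -0.0214  0.0026] roll 1.4454 rows>= 10
```

View pics/side3.png

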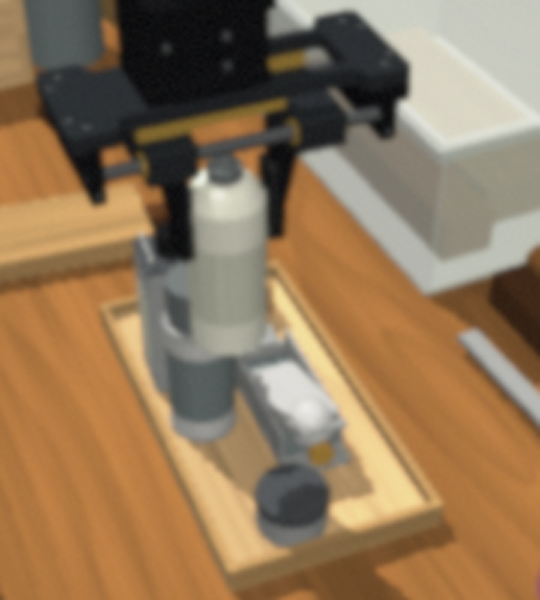

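```bash
python3 go.py 0.366 -0.298 0.2 -85.8
```

```text
t 4.65 pos [ 0.56   -0.0276  0.216 ] jaw -2.98 zt [ 1.5e-03  6.0e-04 -1.0e+00] w 0.0476 F [ 0.1 -0.3 -3.2] j [-0.59  0.21  0.65  1.68 -0.13  1.3   0.03]
shift [-0.2801 -0.1797  0.0155] roll 1.4455 rows>= 10
```

Call:
move_arm(series=[[-0.01,-0.006,0,0.05],[-0.03,-0.019,0,0.15],[-0.06,-0.038,0,0.28],[-0.09,-0.058,0,0.42],[-0.12,-0.077,0,0.56],[-0.15,-0.096,0,0.7],[-0.18,-0.115,0,0.84],[-0.21,-0.135,0,0.98],[-0.235,-0.151,0,1.12],[-0.255,-0.164,0,1.25],[-0.27,-0.173,0.005,1.35],[-0.278,-0.178,0.012,1.42],[-0.28,-0.18,0.015,1.445],[-0.28,-0.18,0.015,1.445],[-0.28,-0.18,0.015,1.445]])

```text
time: 6.15
ee_pos: [0.3656, -0.2972, 0.2002]
eef_rot: [0.999, 0.038, -0.0, -0.0]
ft_force: [0.1, -0.2, -2.2]
width: 0.0471
```

```bash
python3 go.py 0.366 -0.298 0.080 -85.8
python3 - <<'E'
from h import *
for n in('side','top'):
    p,d=imaging.camera(n); cv2.imwrite(f'pics/{n}4.png',p[:,:,::-1])
E
```

```text
t 6.15 pos [ 0.3656 -0.2972  0.2002] jaw -85.63 zt [-7.e-04  2.e-04 -1.e+00] w 0.0471 F [ 0.1 -0.2 -2.2] j [-0.35 -0.05  0.93  1.92  0.04  1.25 -0.93]
shift [0.0004 0.0009 0.1202] roll 0.003 rows>= 3
```

View pics/side4.png

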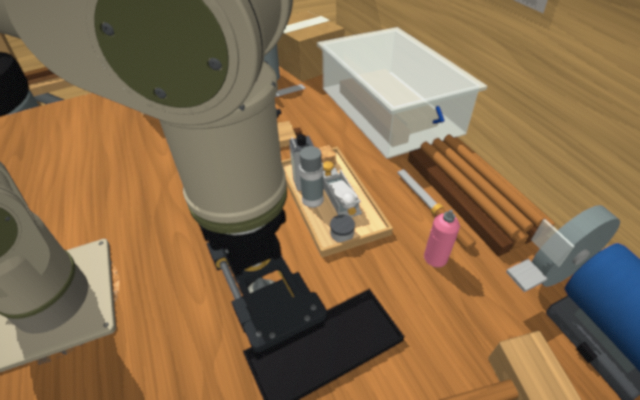

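Call:
move_arm(series=[[0,0.001,0.03,0],[0,0.001,0.07,0],[0,0.001,0.1,0],[0,0.001,0.113,0],[0,0.001,0.118,0],[0,0.001,0.12,0],[0,0.001,0.121,0],[0,0.001,0.121,0],[0,0.001,0.121,0]])

```text
time: 7.15
ee_pos: [0.366, -0.299, 0.0801]
eef_rot: [0.999, 0.037, 0.001, 0.0]
ft_force: [-0.8, 0.1, -1.9]
width: 0.0472
```

Not quite down yet; ease lower by about 1.5 mm and release.

Call:
move_arm(series=[[0,0,0.001,0],[0,0,0.0015,0],[0,0,0.0015,0]])

```text
time: 7.45
ee_pos: [0.3658, -0.299, 0.0785]
eef_rot: [0.999, 0.037, 0.0, -0.0]
ft_force: [-1.4, 0.4, 4.4]
width: 0.0476
```

Call:
move_arm(series=[[0,0,0,0],[0,0,0,0],[0,0,0,0],[0,0,0,0],[0,0,0,0],[0,0,0,0],[0,0,0,0],[0,0,0,0],[0,0,-0.02,0],[0,0,-0.06,0],[0,0,-0.1,0],[0,0,-0.14,0],[0,0,-0.17,0],[0,0,-0.17,0]], claw=1)

```text
time: 8.85
ee_pos: [0.367, -0.2999, 0.2516]
eef_rot: [0.999, 0.037, 0.003, 0.001]
ft_force: [0.9, -0.3, -1.0]
width: 0.0872
```

```bash
python3 go.py 0.5622 0.032 0.25 -3
```

```text
t 8.85 pos [ 0.367  -0.2999  0.2516] jaw -85.78 zt [ 0.0062 -0.001  -1.    ] w 0.0872 F [ 0.9 -0.3 -1. ] j [-0.4  -0.12  0.95  1.84  0.09  1.36 -0.98]
shift [ 0.2191 -0.3167  0.0025] roll -1.4447 rows>= 10
```

Call:
move_arm(series=[[0.02,-0.03,0,-0.14],[0.05,-0.072,0,-0.29],[0.08,-0.115,0,-0.44],[0.11,-0.159,0,-0.59],[0.14,-0.202,0,-0.74],[0.17,-0.245,0,-0.89],[0.195,-0.28,0,-1.04],[0.21,-0.303,0,-1.18],[0.217,-0.315,0,-1.32],[0.219,-0.317,0,-1.445],[0.219,-0.317,0,-1.445],[0.219,-0.317,0,-1.445],[0.219,-0.317,0,-1.445]])

```text
time: 10.15
ee_pos: [0.5603, 0.0327, 0.2479]
eef_rot: [0.727, 0.687, -0.0, -0.0]
ft_force: [0.2, -0.4, -0.3]
width: 0.0867
```

```bash
python3 go.py 0.5622 0.032 0.085 -3
python3 - <<'E'
from h import *
for n in('side','top'):
    p,d=imaging.camera(n); cv2.imwrite(f'pics/{n}5.png',p[:,:,::-1])
E
```

```text
t 10.15 pos [0.5603 0.0327 0.2479] jaw -3.21 zt [-2.e-04  1.e-04 -1.e+00] w 0.0867 F [ 0.2 -0.4 -0.3] j [-0.69  0.19  0.64  1.63 -0.12  1.36 -0.09]
shift [-0.0006  0.002   0.1629] roll -0.0036 rows>= 4
```

View pics/side5.png

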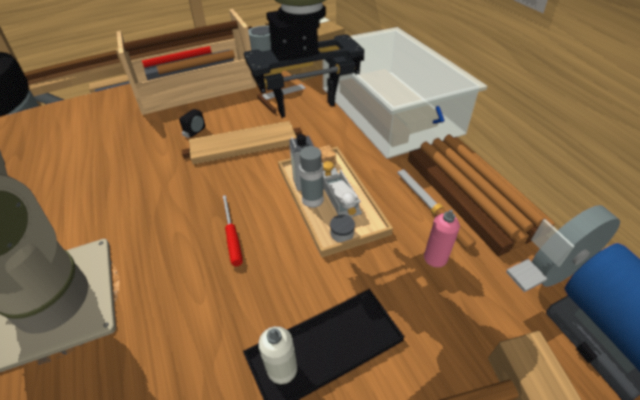

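The bottle stands upright in the tray's near end (277,355); can and tin are undisturbed. Down onto the can.

Call:
move_arm(series=[[-0.001,0.002,0.05,-0.003],[-0.001,0.002,0.1,-0.003],[-0.001,0.002,0.13,-0.003],[-0.001,0.002,0.15,-0.003],[-0.001,0.002,0.159,-0.003],[-0.001,0.002,0.163,-0.003],[-0.001,0.002,0.163,-0.003],[-0.001,0.002,0.163,-0.003]])

```text
time: 11.05
ee_pos: [0.5632, 0.0324, 0.0862]
eef_rot: [0.724, 0.689, 0.001, 0.0]
ft_force: [0.9, -1.1, -0.5]
width: 0.0871
```

```bash
python3 go.py 0.5622 0.032 0.085 -3
```

```text
t 11.05 pos [0.5632 0.0324 0.0862] jaw -2.82 zt [ 1.7e-03  6.0e-04 -1.0e+00] w 0.0871 F [ 0.9 -1.1 -0.5] j [-0.64  0.35  0.6   1.81 -0.23  1.04 -0.  ]
shift [-0.0004 -0.0009  0.0012] roll 0.0031 rows>= 1
```

Call:
move_arm(series=[[0,0,0,0],[0,0,0,0],[0,0,0,0],[0,0,0,0],[0,0,0,0],[0,0,0,0],[0,0,0,0],[0,0,0,0],[0,0,0,0],[0,0,0,0]], claw=-1, newtons=22)

```text
time: 12.05
ee_pos: [0.5625, 0.0323, 0.085]
eef_rot: [0.724, 0.69, 0.0, 0.0]
ft_force: [1.0, 0.6, 0.0]
width: 0.0489
```

Call:
move_arm(series=[[0,0,-0.02,0],[0,0,-0.05,0],[0,0,-0.08,0],[0,0,-0.11,0],[0,0,-0.14,0],[0,0,-0.155,0],[0,0,-0.155,0],[0,0,-0.155,0]])

```text
time: 12.85
ee_pos: [0.5619, 0.0324, 0.2386]
eef_rot: [0.724, 0.69, -0.001, -0.0]
ft_force: [0.3, 0.3, -1.4]
width: 0.0484
```

```bash
python3 go.py 0.446 -0.292 0.24 -85.8
```

```text
t 12.85 pos [0.5619 0.0324 0.2386] jaw -2.8 zt [-1.6e-03 -2.0e-04 -1.0e+00] w 0.0484 F [ 0.3  0.3 -1.4] j [-0.69  0.2   0.64  1.63 -0.12  1.35 -0.08]
shift [-0.3296 -0.0999 -0.0011] roll 1.4487 rows>= 10
```

Call:
move_arm(series=[[-0.01,-0.003,0,0.05],[-0.03,-0.009,0,0.15],[-0.06,-0.018,0,0.28],[-0.095,-0.029,0,0.42],[-0.13,-0.039,0,0.56],[-0.165,-0.05,0,0.7],[-0.2,-0.061,0,0.84],[-0.235,-0.071,0,0.98],[-0.27,-0.082,0,1.12],[-0.297,-0.09,0,1.25],[-0.315,-0.096,0,1.35],[-0.326,-0.099,0,1.42],[-0.33,-0.1,0,1.448],[-0.33,-0.1,0,1.448],[-0.33,-0.1,0,1.448]])

```text
time: 14.35
ee_pos: [0.4466, -0.2915, 0.2393]
eef_rot: [0.999, 0.038, -0.001, -0.0]
ft_force: [-0.6, -0.6, -1.7]
width: 0.0484
```

```bash
python3 go.py 0.446 -0.292 0.079 -85.8
python3 - <<'E'
from h import *
for n in('side',):
    p,d=imaging.camera(n); cv2.imwrite(f'pics/{n}6.png',p[:,:,::-1])
E
```

```text
t 14.35 pos [ 0.4466 -0.2915  0.2393] jaw -85.62 zt [-1.e-03  5.e-04 -1.e+00] w 0.0484 F [-0.6 -0.6 -1.7] j [-0.41  0.16  1.01  1.72 -0.14  1.34 -0.86]
shift [-0.0004  0.0005  0.1603] roll 0.0031 rows>= 4
```

View pics/side6.png

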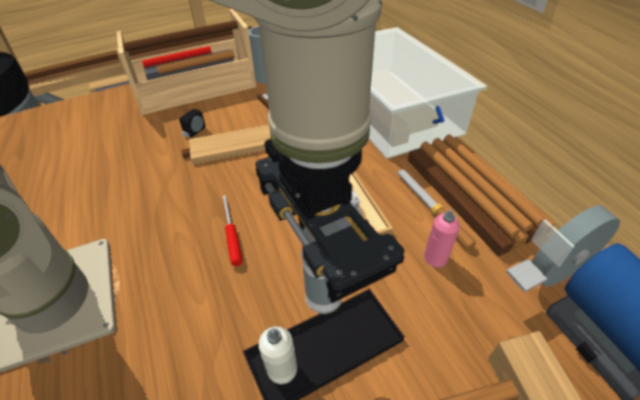

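Call:
move_arm(series=[[0,0,0.04,0],[0,0,0.085,0],[0,0,0.125,0],[0,0,0.145,0],[0,0,0.154,0],[0,0,0.159,0],[0,0,0.161,0],[0,0,0.162,0],[0,0,0.162,0],[0,0,0.162,0]])

```text
time: 15.4
ee_pos: [0.4468, -0.2925, 0.0786]
eef_rot: [0.999, 0.037, 0.001, 0.0]
ft_force: [0.1, -0.5, -1.9]
width: 0.0485
```

Call:
move_arm(series=[[0,0,0.001,0],[0,0,0.001,0],[0,0,0.001,0]])

```text
time: 15.7
ee_pos: [0.4471, -0.2927, 0.078]
eef_rot: [0.999, 0.037, 0.001, 0.0]
ft_force: [-0.8, 0.4, 7.0]
width: 0.0485
```

Call:
move_arm(series=[[0,0,0,0],[0,0,0,0],[0,0,0,0],[0,0,0,0],[0,0,0,0],[0,0,0,0],[0,0,0,0],[0,0,0,0],[0,0,-0.02,0],[0,0,-0.06,0],[0,0,-0.1,0],[0,0,-0.14,0],[0,0,-0.17,0],[0,0,-0.17,0],[0,0,-0.17,0]], claw=1)

```text
time: 17.2
ee_pos: [0.4466, -0.2924, 0.2471]
eef_rot: [0.999, 0.037, 0.001, -0.0]
ft_force: [-0.7, 0.5, -0.2]
width: 0.0867
```

```bash
python3 - <<'E'
from h import *
p,d=imaging.camera('top'); X=cloud('top',d); crop('top',p,225,145,150,90,5,'topc7'); cv2.imwrite('pics/top7.png',p[:,:,::-1])
for nm,lo,hi,reg in(('tintop',.123,.136,(.5,.62,.05,.13)),('cap',.14,.155,(.5,.62,.05,.13)),('can',.13,.15,(.3,.6,-.35,-.24)),('bot',.13,.15,(.3,.41,-.35,-.24))):
    m=(X[...,2]>lo)&(X[...,2]<hi)&(X[...,0]>reg[0])&(X[...,0]<reg[1])&(X[...,1]>reg[2])&(X[...,1]<reg[3])
    print(nm,m.sum(),cv2.minAreaRect(X[m][:,:2].astype(np.float32)) if m.sum() else '')
E
python3 go.py 0.5658 0.0895 0.25 -3
```

```text
tintop 330 ((0.5651152729988098, 0.08982999622821808), (0.04714423790574074, 0.04452430456876755), 81.24980926513672)
cap 90 ((0.5606741905212402, 0.08701920509338379), (0.030577965080738068, 0.026736415922641754), 74.8426513671875)
can 72 ((0.36803773045539856, -0.2981528639793396), (0.019529033452272415, 0.018804164603352547), 89.97603607177734)
bot 72 ((0.36803773045539856, -0.2981528639793396), (0.019529033452272415, 0.018804164603352547), 89.97603607177734)
t 17.25 pos [ 0.4462 -0.2921  0.2463] jaw -85.75 zt [-5.e-04  6.e-04 -1.e+00] w 0.087 F [ 0.5  0.1 -0.8] j [-0.43  0.16  1.03  1.71 -0.14  1.35 -0.87]
shift [ 0.1475 -0.3717 -0.0035] roll -1.4443 rows>= 10
```

View pics/topc7.png

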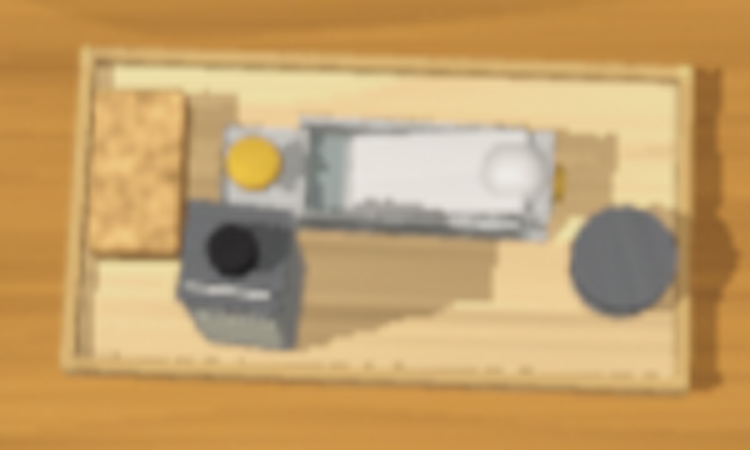

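Run:
```python
from h import *
for n in('top','side'):
  if n=='top': p,d=imaging.camera('top')
  else: d=np.load('side0.npz')['d']
  X=cloud(n,d)
  m=(X[...,2]>.03)&(X[...,2]<.118)&(X[...,0]>.53)&(X[...,0]<.555)&(X[...,1]>.06)&(X[...,1]<.12)
  q=X[m]; 
  for _ in range(3):
    c=np.polyfit(q[:,1],q[:,0],1); rr=abs(np.polyval(c,q[:,1])-q[:,0]); q=q[rr<2*rr.std()+1e-4]
  print(n,len(q),'yaw',np.degrees(-np.arctan(c[0])),'x at .0895',np.polyval(c,.0895),q[:,1].min(),q[:,1].max())
  if n=='top':
    m=(X[...,2]>.124)&(X[...,2]<.132)&(X[...,0]>.53)&(X[...,0]<.6)&(X[...,1]>.06)&(X[...,1]<.12)
    M=cv2.morphologyEx(m.astype(np.uint8),cv2.MORPH_CLOSE,np.ones((9,9)))
    k=max(cv2.findContours(M,cv2.RETR_EXTERNAL,cv2.CHAIN_APPROX_NONE)[0],key=cv2.contourArea).reshape(-1,2)
    w=onz('top',k,.128); q=w[(w[:,0]>np.percentile(w[:,0],80))]; c=np.polyfit(q[:,1],q[:,0],1); print('back edge yaw',np.degrees(-np.arctan(c[0])),len(q), cv2.minAreaRect(w[:,:2].astype(np.float32)))
```

```text
top 109 yaw -6.77196006374607 x at .0895 0.543355128543041 0.07079623990656896 0.11276273786884325
back edge yaw -5.29133600373822 16 ((0.5653077363967896, 0.08961090445518494), (0.04689212888479233, 0.04485825449228287), 81.66101837158203)
side 82 yaw -0.323000440407121 x at .0895 0.5451932428084862 0.06807272131875386 0.10849672306796276
```

Call:
move_arm(series=[[0.01,-0.025,0,-0.14],[0.028,-0.07,0,-0.29],[0.046,-0.115,0,-0.44],[0.064,-0.16,0,-0.59],[0.082,-0.205,0,-0.74],[0.1,-0.25,0,-0.89],[0.117,-0.293,0,-1.04],[0.132,-0.332,0,-1.18],[0.142,-0.358,0,-1.3],[0.147,-0.369,0,-1.37],[0.148,-0.372,0,-1.392],[0.148,-0.372,0,-1.392],[0.148,-0.372,0,-1.392]])

```text
time: 18.6
ee_pos: [0.5663, 0.088, 0.2466]
eef_rot: [0.744, 0.668, -0.0, -0.0]
ft_force: [-0.3, -0.7, -0.5]
width: 0.0869
```

```bash
python3 go.py 0.566 0.0895 0.085 -6
python3 - <<'E'
from h import *
for n in('side',):
    p,d=imaging.camera(n); cv2.imwrite(f'pics/{n}8.png',p[:,:,::-1])
E
```

```text
t 18.6 pos [0.5663 0.088  0.2466] jaw -6.22 zt [-7.e-04 -4.e-04 -1.e+00] w 0.0869 F [-0.3 -0.7 -0.5] j [-0.78  0.23  0.64  1.6  -0.14  1.37 -0.23]
shift [ 0.0015 -0.0003  0.1616] roll -0.0038 rows>= 4
```

View pics/side8.png

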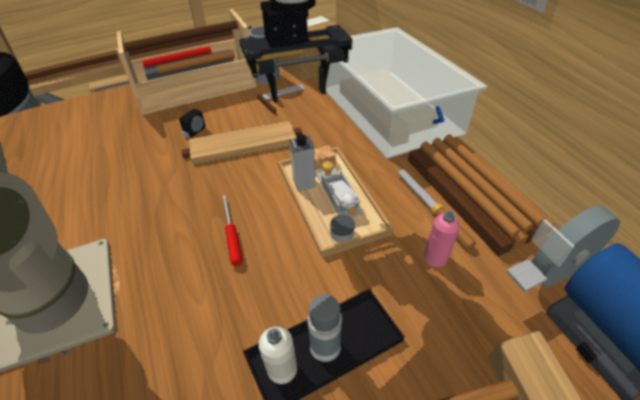

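Bottle (278,355) and can (325,328) stand in the tray; tin alone remains at (303,163). Down on the tin.

Call:
move_arm(series=[[0.001,0,0.05,-0.004],[0.001,0,0.1,-0.004],[0.001,0,0.13,-0.004],[0.001,0,0.15,-0.004],[0.001,0,0.158,-0.004],[0.001,0,0.162,-0.004],[0.001,0,0.162,-0.004],[0.001,0,0.162,-0.004]])

```text
time: 19.45
ee_pos: [0.5674, 0.0905, 0.0862]
eef_rot: [0.742, 0.67, 0.001, 0.0]
ft_force: [-0.6, -1.2, -1.0]
width: 0.087
```

```bash
python3 go.py 0.566 0.0895 0.085 -6
```

```text
t 19.45 pos [0.5674 0.0905 0.0862] jaw -5.81 zt [ 1.7e-03  8.0e-04 -1.0e+00] w 0.087 F [-0.6 -1.2 -1. ] j [-0.73  0.38  0.6   1.78 -0.24  1.05 -0.15]
shift [-0.0011 -0.0013  0.0012] roll 0.0033 rows>= 1
```

Call:
move_arm(series=[[0,0,0,0],[0,0,0,0],[0,0,0,0],[0,0,0,0],[0,0,0,0],[0,0,0,0],[0,0,0,0],[0,0,0,0],[0,0,0,0],[0,0,0,0]], claw=-1, newtons=22)

```text
time: 20.45
ee_pos: [0.5666, 0.0904, 0.085]
eef_rot: [0.742, 0.671, -0.0, -0.0]
ft_force: [-0.6, -0.2, 0.5]
width: 0.0459
```

Call:
move_arm(series=[[0,0,-0.02,0],[0,0,-0.05,0],[0,0,-0.08,0],[0,0,-0.11,0],[0,0,-0.14,0],[0,0,-0.155,0],[0,0,-0.155,0],[0,0,-0.155,0]])

```text
time: 21.25
ee_pos: [0.5662, 0.0905, 0.2386]
eef_rot: [0.742, 0.671, -0.001, -0.0]
ft_force: [-0.0, 0.0, -3.2]
width: 0.0464
```

```bash
python3 go.py 0.526 -0.286 0.24 -85.8
```

```text
t 21.25 pos [0.5662 0.0905 0.2386] jaw -5.78 zt [-1.4e-03 -3.0e-04 -1.0e+00] w 0.0464 F [-0.   0.  -3.2] j [-0.78  0.23  0.64  1.61 -0.14  1.35 -0.22]
shift [-0.3786 -0.002  -0.0012] roll 1.3966 rows>= 10
```

Call:
move_arm(series=[[-0.01,0,0,0.04],[-0.03,0,0,0.12],[-0.065,0,0,0.25],[-0.105,-0.001,0,0.39],[-0.145,-0.001,0,0.53],[-0.185,-0.001,0,0.67],[-0.225,-0.001,0,0.81],[-0.265,-0.001,0,0.95],[-0.305,-0.002,0,1.09],[-0.338,-0.002,0,1.21],[-0.36,-0.002,0,1.31],[-0.373,-0.002,0,1.37],[-0.379,-0.002,0,1.397],[-0.379,-0.002,0,1.397],[-0.379,-0.002,0,1.397]])

```text
time: 22.75
ee_pos: [0.5269, -0.2851, 0.2397]
eef_rot: [0.999, 0.038, -0.0, -0.0]
ft_force: [0.3, -0.6, -2.0]
width: 0.0464
```

```bash
python3 go.py 0.526 -0.286 0.079 -85.8
python3 - <<'E'
from h import *
for n in('side',):
    p,d=imaging.camera(n); cv2.imwrite(f'pics/{n}9.png',p[:,:,::-1])
E
```

```text
t 22.75 pos [ 0.5269 -0.2851  0.2397] jaw -85.67 zt [-3.e-04  8.e-04 -1.e+00] w 0.0464 F [ 0.3 -0.6 -2. ] j [-0.35  0.39  1.01  1.55 -0.33  1.39 -0.81]
shift [-0.0009  0.0009  0.1607] roll 0.0022 rows>= 4
```

View pics/side9.png

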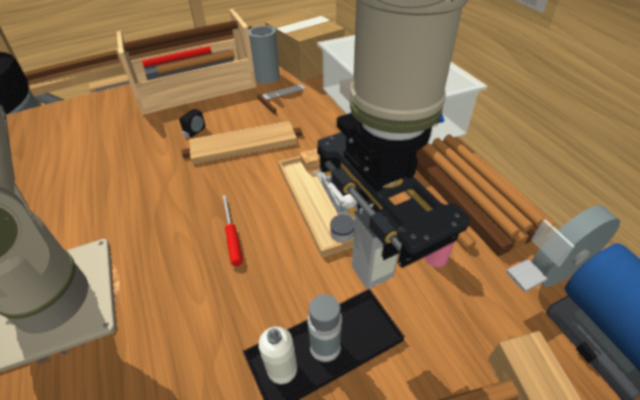

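Call:
move_arm(series=[[0,0,0.04,0],[0,0,0.085,0],[0,0,0.125,0],[0,0,0.145,0],[0,0,0.154,0],[0,0,0.159,0],[0,0,0.161,0],[0,0,0.162,0],[0,0,0.162,0],[0,0,0.162,0],[0,0,0.163,0],[0,0,0.163,0]])

```text
time: 24.0
ee_pos: [0.5269, -0.2866, 0.078]
eef_rot: [0.999, 0.036, 0.001, -0.0]
ft_force: [-1.6, 2.0, 5.5]
width: 0.0462
```

Call:
move_arm(series=[[0,0,0,0],[0,0,0,0],[0,0,0,0],[0,0,0,0],[0,0,0,0],[0,0,0,0],[0,0,0,0],[0,0,0,0],[0,0,-0.02,0],[0,0,-0.06,0],[0,0,-0.1,0],[0,0,-0.14,0],[0,0,-0.17,0],[0,0,-0.17,0],[0,0,-0.17,0]], claw=1)

```text
time: 25.5
ee_pos: [0.5266, -0.2864, 0.2472]
eef_rot: [0.999, 0.036, 0.0, -0.0]
ft_force: [0.0, 0.3, -0.5]
width: 0.0871
```

```bash
python3 - <<'E'
from h import *
for n in('top','side'):
    p,d=imaging.camera(n); np.savez(n+'10.npz',p=p,d=d); X=cloud(n,d)
    crop(n,p,*((225,145,150,90,5) if n=='top' else (265,120,140,140,4)),n+'c10'); cv2.imwrite(f'pics/{n}10.png',p[:,:,::-1])
    m=(d>0)&(X[...,2]>.022)&(X[...,2]<.075)&(X[...,0]>.57)&(X[...,0]<.67)&(X[...,1]>-.06)&(X[...,1]<.115)
    k,l,st,ce=cv2.connectedComponentsWithStats(m.astype(np.uint8)); i=1+st[1:,4].argmax(); q=X[l==i]
    print(n,st[i],ce[i],cv2.minAreaRect(q[:,:2].astype(np.float32)))
    q=q[(q[:,2]>.038)&(q[:,2]<.047)]; print(' cheeks',cv2.minAreaRect(q[:,:2].astype(np.float32)))
E
python3 go.py .6234 .0281 .25 -3
```

```text
top [ 284  169   54   24 1119] [309.65594281 180.40482574] ((0.6197378039360046, 0.00572783499956131), (0.129170760512352, 0.05128737911581993), 86.12261962890625)
 cheeks ((0.6198689341545105, 0.0042557306587696075), (0.12555623054504395, 0.05082666128873825), 86.12261962890625)
side [322 171  28  43 634] [337.17981073 192.88485804] ((0.6174337863922119, 0.01563103497028351), (0.14953188598155975, 0.04411632940173149), 81.62952423095703)
 cheeks ((0.617642879486084, 0.0052292123436927795), (0.12494127452373505, 0.040224891155958176), 85.60858154296875)
t 25.6 pos [ 0.5261 -0.286   0.2459] jaw -85.82 zt [-1.4e-03  8.0e-04 -1.0e+00] w 0.087 F [-0.2  0.  -0.1] j [-0.35  0.39  1.01  1.54 -0.33  1.4  -0.81]
shift [ 0.1199 -0.3062 -0.004 ] roll -1.4455 rows>= 10
```

View pics/topc10.png

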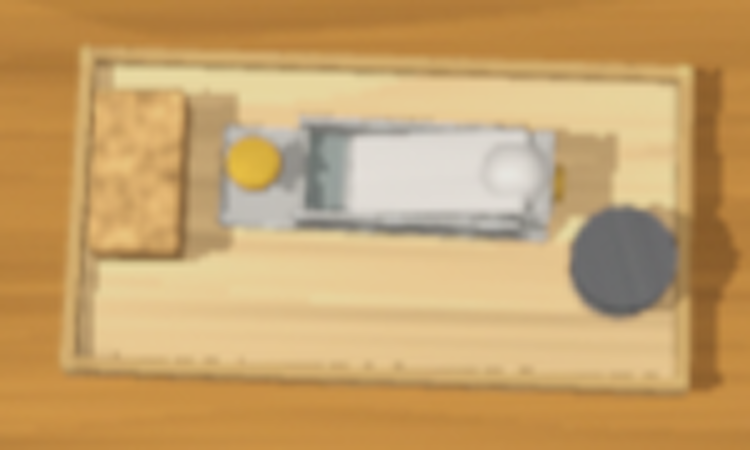

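View pics/side10.png

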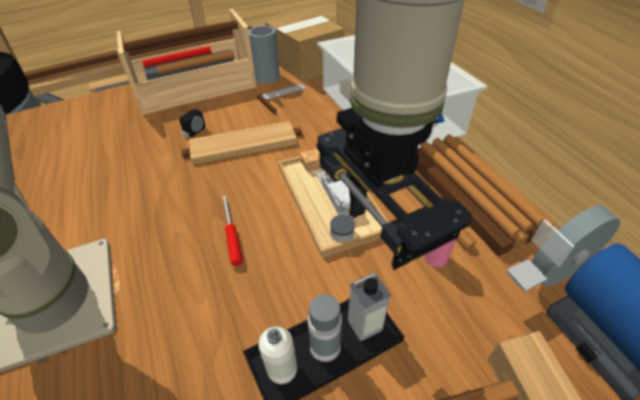

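Run:
```python
from h import *
off=np.array([225,145])
L=onz('top',[np.array([221,176])/5+off+[-.4,-.4]],.02)[0]; 
for z in(.015,.02,.04): print(z,onz('top',[np.array([553,186])/5+off-.4],z)[0].round(4))
print(L.round(4))
# cheek top edges
for z in(.044,): print(onz('top',np.array([[302,120],[302,222],[555,131],[547,240]])/5+off-.4,z).round(4))
```

```text
0.015 [ 0.6202 -0.0555  0.015 ]
0.02 [ 0.6191 -0.0552  0.02  ]
0.04 [ 0.6144 -0.0539  0.04  ]
[0.627  0.1062 0.02  ]
[[ 0.648   0.0653  0.044 ]
 [ 0.5982  0.0656  0.044 ]
 [ 0.6404 -0.0555  0.044 ]
 [ 0.5873 -0.0501  0.044 ]]
```

```bash
python3 go.py .622 .026 .246 -3.5
```

```text
t 25.6 pos [ 0.5261 -0.286   0.2459] jaw -85.82 zt [-1.4e-03  8.0e-04 -1.0e+00] w 0.087 F [-0.2  0.  -0.1] j [-0.35  0.39  1.01  1.54 -0.33  1.4  -0.81]
shift [ 0.1184 -0.3042 -0.    ] roll -1.4367 rows>= 10
```

Call:
move_arm(series=[[0.008,-0.02,0,-0.14],[0.022,-0.056,0,-0.29],[0.037,-0.095,0,-0.44],[0.052,-0.134,0,-0.59],[0.067,-0.172,0,-0.74],[0.082,-0.21,0,-0.89],[0.095,-0.244,0,-1.04],[0.106,-0.272,0,-1.18],[0.113,-0.292,0,-1.31],[0.117,-0.301,0,-1.4],[0.118,-0.304,0,-1.437],[0.118,-0.304,0,-1.437],[0.118,-0.304,0,-1.437]], claw=0.6)

```text
time: 26.9
ee_pos: [0.6216, 0.025, 0.2461]
eef_rot: [0.729, 0.685, -0.001, -0.0]
ft_force: [0.5, 0.6, 0.1]
width: 0.0697
```

```bash
python3 go.py .622 .026 .08 -3.5
```

```text
t 26.9 pos [0.6216 0.025  0.2461] jaw -3.59 zt [-1.5e-03 -4.0e-04 -1.0e+00] w 0.0697 F [0.5 0.6 0.1] j [-0.61  0.35  0.65  1.46 -0.21  1.4  -0.02]
shift [0.0011 0.0005 0.1661] roll -0.0016 rows>= 4
```

Call:
move_arm(series=[[0.001,0,0.05,0],[0.001,0,0.1,0],[0.001,0,0.13,0],[0.001,0,0.15,0],[0.001,0,0.16,0],[0.001,0,0.166,0],[0.001,0,0.166,0],[0.001,0,0.166,0]])

```text
time: 27.7
ee_pos: [0.6227, 0.0263, 0.0821]
eef_rot: [0.728, 0.685, 0.001, 0.0]
ft_force: [-0.1, 0.7, 0.7]
width: 0.0694
```

```bash
python3 go.py .622 .026 .018 -3.5
python3 - <<'E'
from h import *
for n in('side','top'):
    p,d=imaging.camera(n); crop(n,p,*((225,110,150,130,4) if n=='top' else (265,90,150,160,4)),n+'11')
E
```

```text
t 27.7 pos [0.6227 0.0263 0.0821] jaw -3.52 zt [ 1.5e-03  3.0e-04 -1.0e+00] w 0.0694 F [-0.1  0.7  0.7] j [-0.57  0.49  0.59  1.65 -0.3   1.09  0.05]
shift [-0.0003 -0.0008  0.0641] roll -0.0003 rows>= 2
```

View pics/side11.png

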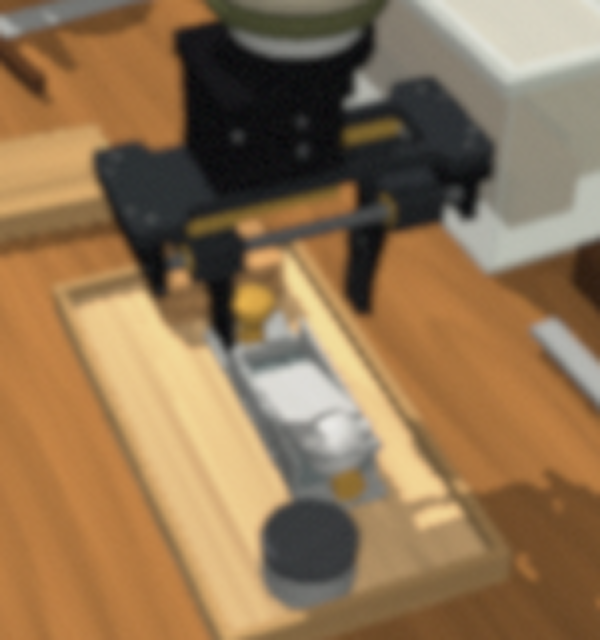

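Call:
move_arm(series=[[0,-0.001,0.02,0],[0,-0.001,0.035,0],[0,-0.001,0.047,0],[0,-0.001,0.055,0],[0,-0.001,0.06,0],[0,-0.001,0.063,0],[0,-0.001,0.063,0],[0,-0.001,0.063,0]])

```text
time: 28.6
ee_pos: [0.6214, 0.0264, 0.0185]
eef_rot: [0.728, 0.685, 0.0, 0.0]
ft_force: [-0.6, -1.5, -0.5]
width: 0.0698
```

```bash
python3 go.py .622 .026 .018 -3.5
python3 - <<'E'
from h import *
for n in('side',):
    p,d=imaging.camera(n); crop(n,p,265,90,150,160,4,n+'12')
E
```

```text
t 28.6 pos [0.6214 0.0264 0.0185] jaw -3.5 zt [ 6.e-04  2.e-04 -1.e+00] w 0.0698 F [-0.6 -1.5 -0.5] j [-0.54  0.57  0.56  1.7  -0.35  0.98  0.08]
shift [-0.0004  0.0006  0.0005] roll 0.0 rows>= 1
```

View pics/side12.png

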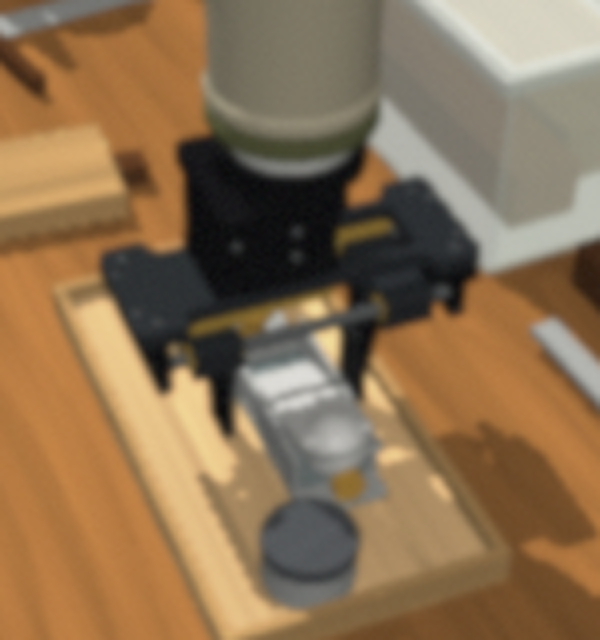

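Fingers straddle the cheeks. Grip and lift.

Call:
move_arm(series=[[0,0,0,0],[0,0,0,0],[0,0,0,0],[0,0,0,0],[0,0,0,0],[0,0,0,0],[0,0,0,0],[0,0,0,0]], claw=-1, newtons=45)

```text
time: 29.45
ee_pos: [0.6215, 0.0265, 0.0182]
eef_rot: [0.728, 0.685, 0.0, 0.0]
ft_force: [4.1, 0.5, -0.1]
width: 0.0494
```

Call:
move_arm(series=[[0,0,-0.01,0],[0,0,-0.03,0],[0,0,-0.06,0],[0,0,-0.09,0],[0,0,-0.115,0],[0,0,-0.13,0],[0,0,-0.13,0],[0,0,-0.13,0]])

```text
time: 30.25
ee_pos: [0.6202, 0.0266, 0.1468]
eef_rot: [0.728, 0.685, -0.001, -0.001]
ft_force: [-0.7, 0.2, -6.4]
width: 0.0499
```

```bash
python3 go.py .481 .316 .15 82.6;python3 go.py .481 .316 .15 -97.4
python3 - <<'E'
from h import *
for n in('side','top'):
    p,d=imaging.camera(n); crop(n,p,*((225,110,150,130,4) if n=='top' else (265,90,150,160,4)),n+'13')
E
```

```text
t 30.25 pos [0.6202 0.0266 0.1468] jaw -3.49 zt [-0.0019  0.     -1.    ] w 0.0499 F [-0.7  0.2 -6.4] j [-0.6   0.42  0.62  1.6  -0.26  1.21  0.02]
shift [ 0.2804 -0.1566 -0.0029] roll -1.5025 rows>= 11
t 30.25 pos [0.6202 0.0266 0.1468] jaw -3.49 zt [-0.0019  0.     -1.    ] w 0.0499 F [-0.7  0.2 -6.4] j [-0.6   0.42  0.62  1.6  -0.26  1.21  0.02]
shift [ 0.2804 -0.1566 -0.0029] roll 1.6391 rows>= 11
```

View pics/side13.png

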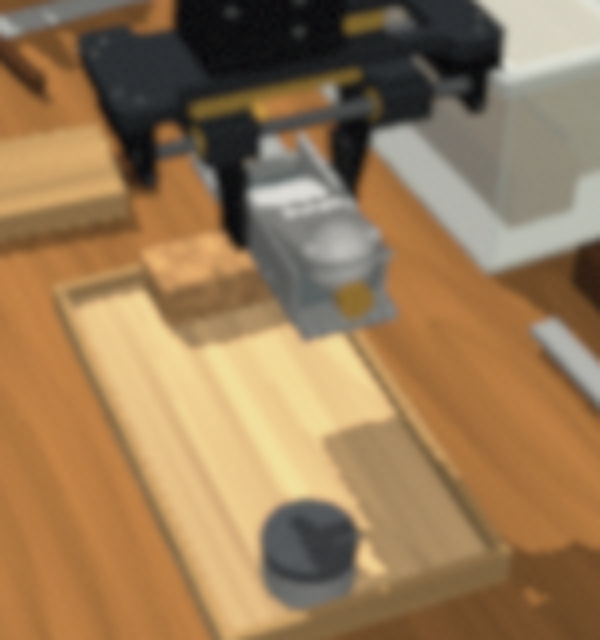

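Call:
move_arm(series=[[0.008,-0.004,0,-0.05],[0.025,-0.014,0,-0.15],[0.05,-0.028,0,-0.28],[0.08,-0.045,0,-0.42],[0.11,-0.061,0,-0.56],[0.14,-0.078,0,-0.7],[0.17,-0.095,0,-0.84],[0.2,-0.112,0,-0.98],[0.228,-0.127,0,-1.12],[0.25,-0.14,0,-1.25],[0.267,-0.149,0,-1.36],[0.276,-0.154,0,-1.45],[0.28,-0.156,0,-1.5],[0.28,-0.156,0,-1.502],[0.28,-0.156,0,-1.502]])

```text
time: 31.85
ee_pos: [0.4823, 0.3147, 0.1471]
eef_rot: [0.066, 0.998, -0.001, -0.001]
ft_force: [0.4, 0.2, -5.4]
width: 0.0498
```

```bash
python3 go.py .481 .316 .05 82.6
python3 - <<'E'
from h import *
for n in('side','top'):
    p,d=imaging.camera(n); cv2.imwrite(f'pics/{n}14.png',p[:,:,::-1])
E
```

```text
t 31.85 pos [0.4823 0.3147 0.1471] jaw 82.45 zt [-0.0012 -0.0012 -1.    ] w 0.0498 F [ 0.4  0.2 -5.4] j [-0.87  0.28  0.26  1.7  -0.08  1.17  0.84]
shift [0.0013 0.0013 0.0971] roll -0.0026 rows>= 2
```

View pics/side14.png

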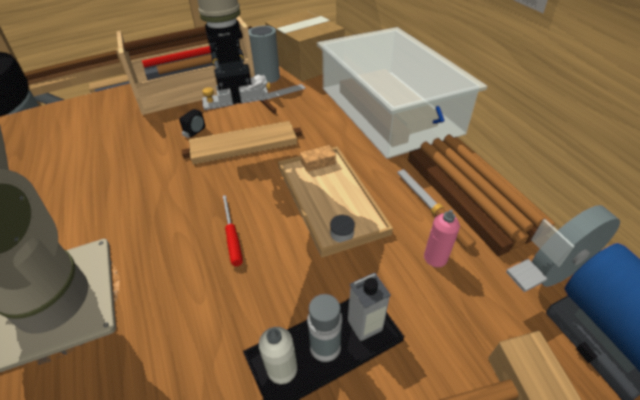

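View pics/top14.png

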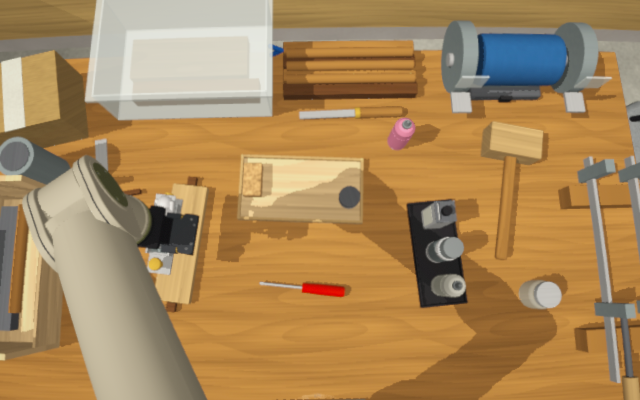

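Call:
move_arm(series=[[0.001,0.001,0.03,0],[0.001,0.001,0.06,0],[0.001,0.001,0.085,0],[0.001,0.001,0.1,0],[0.001,0.001,0.109,0],[0.001,0.001,0.114,0],[0.001,0.001,0.116,0],[0.001,0.001,0.117,0],[0.001,0.001,0.117,0],[0.001,0.001,0.117,0]])

```text
time: 32.95
ee_pos: [0.4819, 0.3168, 0.0317]
eef_rot: [0.065, 0.998, 0.0, 0.0]
ft_force: [-0.9, -1.1, -4.8]
width: 0.0499
```

```bash
python3 go.py .481 .316 .0285 82.6
```

```text
t 32.95 pos [0.4819 0.3168 0.0317] jaw 82.56 zt [ 7.e-04  8.e-04 -1.e+00] w 0.0499 F [-0.9 -1.1 -4.8] j [-0.86  0.41  0.24  1.8  -0.12  0.94  0.87]
shift [ 0.0008 -0.0009  0.0032] roll -0.0007 rows>= 1
```

Call:
move_arm(series=[[0.001,-0.001,0.001,0],[0.001,-0.001,0.002,0],[0.001,-0.001,0.003,0],[0.001,-0.001,0.0035,0],[0.001,-0.001,0.0035,0]])

```text
time: 33.45
ee_pos: [0.4804, 0.3157, 0.0282]
eef_rot: [0.065, 0.998, 0.0, -0.0]
ft_force: [-4.3, -2.4, 3.4]
width: 0.0497
```

Call:
move_arm(series=[[0,0,0,0],[0,0,0,0],[0,0,0,0],[0,0,0,0],[0,0,0,0],[0,0,0,0],[0,0,-0.01,0],[0,0,-0.04,0],[0,0,-0.08,0],[0,0,-0.13,0],[0,0,-0.18,0],[0,0,-0.22,0],[0,0,-0.22,0],[0,0,-0.22,0]], claw=0.6)

```text
time: 34.85
ee_pos: [0.4808, 0.3159, 0.249]
eef_rot: [0.065, 0.998, 0.001, 0.001]
ft_force: [-0.8, 0.1, -1.1]
width: 0.0691
```

```bash
python3 go.py .527 -.2865 .25 -85.8; python3 go.py .527 -.2865 .25 94.2;  python3 - <<'E'
from h import *
for n in('side',):
    p,d=imaging.camera(n); cv2.imwrite(f'pics/{n}15.png',p[:,:,::-1]); crop(n,p,150,80,180,110,4,'rail15')
E
```

```text
t 34.85 pos [0.4808 0.3159 0.249 ] jaw 82.56 zt [ 0.0018  0.0018 -1.    ] w 0.0691 F [-0.8  0.1 -1.1] j [-0.89  0.2   0.27  1.57 -0.06  1.37  0.82]
shift [-0.1239 -0.5913 -0.002 ] roll 2.9384 rows>= 20
t 34.85 pos [0.4808 0.3159 0.249 ] jaw 82.56 zt [ 0.0018  0.0018 -1.    ] w 0.0691 F [-0.8  0.1 -1.1] j [-0.89  0.2   0.27  1.57 -0.06  1.37  0.82]
shift [-0.1239 -0.5913 -0.002 ] roll -0.2032 rows>= 13
```

View pics/rail15.png

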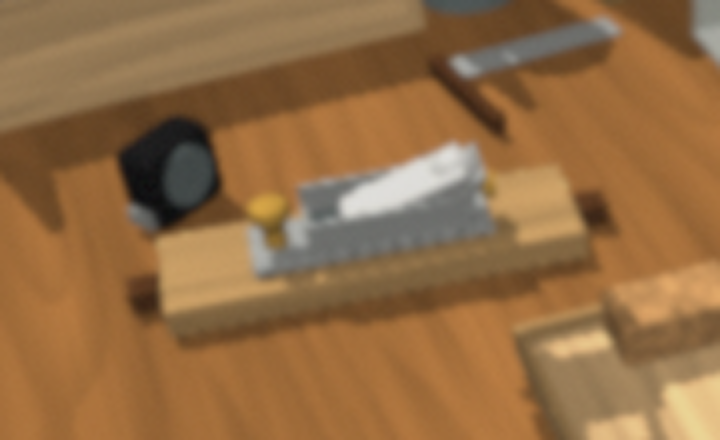

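Call:
move_arm(series=[[-0.004,-0.02,0,0.14],[-0.012,-0.055,0,0.29],[-0.02,-0.094,0,0.44],[-0.028,-0.133,0,0.59],[-0.036,-0.172,0,0.74],[-0.044,-0.211,0,0.89],[-0.052,-0.25,0,1.04],[-0.06,-0.289,0,1.19],[-0.069,-0.328,0,1.34],[-0.077,-0.367,0,1.49],[-0.085,-0.406,0,1.64],[-0.093,-0.444,0,1.79],[-0.1,-0.478,0,1.94],[-0.106,-0.508,0,2.09],[-0.112,-0.534,0,2.24],[-0.117,-0.556,0,2.39],[-0.12,-0.573,0,2.54],[-0.122,-0.584,0,2.69],[-0.124,-0.591,0,2.83],[-0.124,-0.591,0,2.938]], claw=1)

```text
time: 36.9
ee_pos: [0.5258, -0.2874, 0.246]
eef_rot: [0.999, 0.033, -0.001, 0.0]
ft_force: [-0.8, 0.2, 0.1]
width: 0.0867
```

Call:
move_arm(series=[[0,0,0,0],[0,0,0,0],[0,0,0,0]])

```text
time: 37.2
ee_pos: [0.5268, -0.286, 0.2471]
eef_rot: [0.999, 0.038, -0.0, -0.0]
ft_force: [0.5, 0.4, 0.2]
width: 0.0871
```

```bash
python3 go.py .5268 -.2865 .079 -85.8;  python3 - <<'E'
from h import *
for n in('side','top'):
    p,d=imaging.camera(n); cv2.imwrite(f'pics/{n}16.png',p[:,:,::-1]); X=cloud(n,d)
    m=(d>0)&(X[...,2]>.028)&(X[...,2]<.09)&(X[...,0]>.38)&(X[...,0]<.58)&(X[...,1]>.25)&(X[...,1]<.385)
    k,l,st,ce=cv2.connectedComponentsWithStats(m.astype(np.uint8)); i=1+st[1:,4].argmax()
    q=X[l==i]; print(n,len(q),ce[i],cv2.minAreaRect(q[:,:2].astype(np.float32)))
    if n=='top':crop(n,p,140,170,90,140,4,'railtop16')
E
```

```text
t 37.2 pos [ 0.5268 -0.286   0.2471] jaw -85.61 zt [-7.e-04  4.e-04 -1.e+00] w 0.0871 F [0.5 0.4 0.2] j [-0.32  0.37  0.97  1.54 -0.31  1.4  -0.83]
shift [1.000e-04 5.000e-04 1.681e-01] roll 0.0034 rows>= 4
side 1126 [243.42095915 132.01243339] ((0.4846397042274475, 0.31378698348999023), (0.054004866629838943, 0.1646595001220703), 81.91577911376953)
top 1604 [178.64588529 239.46072319] ((0.48294419050216675, 0.3145676553249359), (0.05257396399974823, 0.16735652089118958), 82.32891845703125)
```

View pics/railtop16.png

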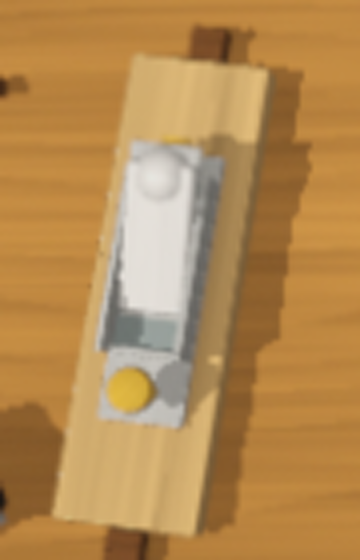

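View pics/side16.png

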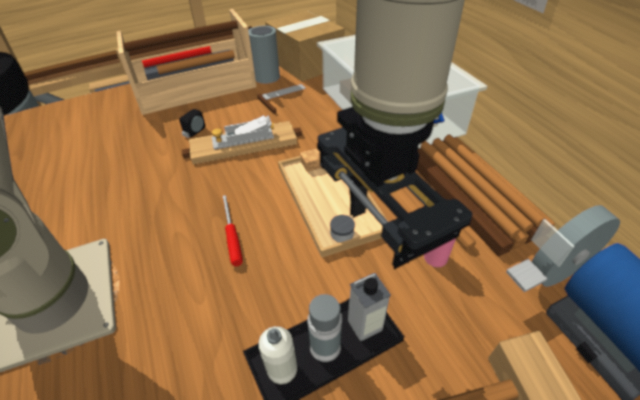

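Call:
move_arm(series=[[0,0,0.05,0.003],[0,0,0.1,0.003],[0,0,0.13,0.003],[0,0,0.15,0.003],[0,0,0.161,0.003],[0,0,0.168,0.003],[0,0,0.168,0.003],[0,0,0.168,0.003]])

```text
time: 38.1
ee_pos: [0.5275, -0.2867, 0.0805]
eef_rot: [0.999, 0.035, 0.001, 0.0]
ft_force: [1.0, 0.3, -0.6]
width: 0.0869
```

```bash
python3 go.py .5268 -.2865 .079 -85.8
```

```text
t 38.1 pos [ 0.5275 -0.2867  0.0805] jaw -85.93 zt [ 1.3e-03 -3.0e-04 -1.0e+00] w 0.0869 F [ 1.   0.3 -0.6] j [-0.25  0.52  0.87  1.73 -0.44  1.1  -0.74]
shift [-0.0007 -0.0002  0.0015] roll -0.0023 rows>= 1
```

Call:
move_arm(series=[[0,0,0,0],[0,0,0,0],[0,0,0,0],[0,0,0,0],[0,0,0,0],[0,0,0,0],[0,0,0,0],[0,0,0,0],[0,0,0,0],[0,0,0,0]], claw=-1, newtons=22)

```text
time: 39.1
ee_pos: [0.5269, -0.2864, 0.0795]
eef_rot: [0.999, 0.035, -0.0, -0.0]
ft_force: [-0.4, -0.4, 0.4]
width: 0.0463
```

Call:
move_arm(series=[[0,0,-0.02,0],[0,0,-0.05,0],[0,0,-0.08,0],[0,0,-0.11,0],[0,0,-0.14,0],[0,0,-0.16,0],[0,0,-0.16,0],[0,0,-0.16,0]])

```text
time: 39.9
ee_pos: [0.5267, -0.2861, 0.2386]
eef_rot: [0.999, 0.035, -0.0, -0.0]
ft_force: [0.0, 0.4, -3.0]
width: 0.0464
```

```bash
python3 go.py 0.5666 0.0904 0.239 -5.8
```

```text
t 39.9 pos [ 0.5267 -0.2861  0.2386] jaw -85.94 zt [-6.e-04  6.e-04 -1.e+00] w 0.0464 F [ 0.   0.4 -3. ] j [-0.32  0.38  0.97  1.55 -0.31  1.38 -0.83]
shift [ 6.650e-02 -3.728e-01 -2.000e-04] roll -1.3987 rows>= 10
```

Call:
move_arm(series=[[0.002,-0.01,0,-0.04],[0.006,-0.032,0,-0.13],[0.012,-0.067,0,-0.26],[0.019,-0.106,0,-0.4],[0.026,-0.146,0,-0.54],[0.033,-0.186,0,-0.68],[0.04,-0.226,0,-0.82],[0.047,-0.265,0,-0.96],[0.054,-0.302,0,-1.1],[0.059,-0.333,0,-1.22],[0.063,-0.355,0,-1.31],[0.065,-0.368,0,-1.37],[0.0665,-0.373,0,-1.399],[0.0665,-0.373,0,-1.399],[0.0665,-0.373,0,-1.399],[0.0665,-0.373,0,-1.399]])

```text
time: 41.5
ee_pos: [0.5668, 0.0892, 0.2394]
eef_rot: [0.743, 0.67, -0.0, 0.0]
ft_force: [0.4, -0.5, -3.1]
width: 0.046
```

```bash
python3 go.py 0.5666 0.0904 0.0885 -5.8
```

```text
t 41.5 pos [0.5668 0.0892 0.2394] jaw -5.92 zt [-2.e-04 -3.e-04 -1.e+00] w 0.046 F [ 0.4 -0.5 -3.1] j [-0.75  0.23  0.61  1.61 -0.13  1.35 -0.23]
shift [ 0.0012 -0.0003  0.1509] roll -0.0021 rows>= 4
```

Call:
move_arm(series=[[0,0,0.04,-0.002],[0,0,0.08,-0.002],[0,0,0.115,-0.002],[0,0,0.135,-0.002],[0,0,0.145,-0.002],[0,0,0.149,-0.002],[0,0,0.151,-0.002],[0,0,0.151,-0.002],[0,0,0.151,-0.002],[0,0,0.151,-0.002]])

```text
time: 42.5
ee_pos: [0.5673, 0.0905, 0.0893]
eef_rot: [0.741, 0.671, 0.001, 0.0]
ft_force: [0.4, 0.4, -3.5]
width: 0.046
```

```bash
python3 go.py 0.5666 0.0904 0.0865 -5.8
```

```text
t 42.5 pos [0.5673 0.0905 0.0893] jaw -5.67 zt [ 1.1e-03  6.0e-04 -1.0e+00] w 0.046 F [ 0.4  0.4 -3.5] j [-0.71  0.37  0.57  1.78 -0.23  1.06 -0.16]
shift [-0.0002 -0.0007  0.0028] roll 0.0023 rows>= 1
```

Call:
move_arm(series=[[0,-0.0005,0.001,0.002],[0,-0.0005,0.002,0.002],[0,-0.0005,0.003,0.002],[0,-0.0005,0.003,0.002],[0,-0.0005,0.003,0.002]])

```text
time: 43.0
ee_pos: [0.5665, 0.0906, 0.0865]
eef_rot: [0.742, 0.671, 0.0, -0.0]
ft_force: [-4.2, -0.1, 7.9]
width: 0.0459
```

Call:
move_arm(series=[[0,0,-0.0005,0],[0,0,-0.0005,0],[0,0,-0.0005,0],[0,0,-0.0005,0],[0,0,-0.0005,0],[0,0,-0.0005,0],[0,0,-0.0005,0],[0,0,-0.0005,0],[0,0,-0.02,0],[0,0,-0.06,0],[0,0,-0.1,0],[0,0,-0.14,0],[0,0,-0.163,0],[0,0,-0.163,0],[0,0,-0.163,0]], claw=1)

```text
time: 44.5
ee_pos: [0.5664, 0.0905, 0.2484]
eef_rot: [0.742, 0.671, 0.0, -0.0]
ft_force: [0.3, 0.7, -0.4]
width: 0.087
```

```bash
python3 go.py .4468 -.2925 .25 -85.8
```

```text
t 44.5 pos [0.5664 0.0905 0.2484] jaw -5.78 zt [ 3.e-04  4.e-04 -1.e+00] w 0.087 F [ 0.3  0.7 -0.4] j [-0.76  0.22  0.61  1.59 -0.13  1.37 -0.23]
shift [-0.3931 -0.0804 -0.0018] roll 1.3966 rows>= 10
```

Call:
move_arm(series=[[-0.02,-0.004,0,0.1],[-0.055,-0.011,0,0.24],[-0.095,-0.019,0,0.38],[-0.135,-0.028,0,0.52],[-0.175,-0.036,0,0.66],[-0.215,-0.044,0,0.8],[-0.255,-0.052,0,0.94],[-0.295,-0.06,0,1.08],[-0.335,-0.068,0,1.2],[-0.365,-0.075,0,1.3],[-0.385,-0.079,0,1.37],[-0.393,-0.08,0,1.397],[-0.393,-0.08,0,1.397],[-0.393,-0.08,0,1.397],[-0.393,-0.08,0,1.397]])

```text
time: 46.0
ee_pos: [0.4478, -0.2911, 0.2482]
eef_rot: [0.999, 0.038, -0.0, -0.0]
ft_force: [-0.3, -0.0, 0.4]
width: 0.0871
```

```bash
python3 go.py .4468 -.2925 .079 -85.8;  python3 - <<'E'
from h import *
for n in('side','top'):
    p,d=imaging.camera(n); cv2.imwrite(f'pics/{n}17.png',p[:,:,::-1]); X=cloud(n,d)
    if n=='top':
      m=(d>0)&(X[...,2]>.12)&(X[...,2]<.136)&(X[...,0]>.52)&(X[...,0]<.61)&(X[...,1]>.05)&(X[...,1]<.13)
      print(cv2.minAreaRect(X[m][:,:2].astype(np.float32)))
      m=(d>0)&(X[...,2]>.136)&(X[...,2]<.16)&(X[...,0]>.52)&(X[...,0]<.61)&(X[...,1]>.07)&(X[...,1]<.1)
      print(m.sum(),cv2.minAreaRect(X[m][:,:2].astype(np.float32)))
      crop(n,p,225,145,150,90,5,'topc17')
E
```

```text
t 46.0 pos [ 0.4478 -0.2911  0.2482] jaw -85.64 zt [-4.e-04  6.e-04 -1.e+00] w 0.0871 F [-0.3 -0.   0.4] j [-0.41  0.16  1.01  1.7  -0.14  1.36 -0.87]
shift [-0.0011  0.0015  0.1692] roll 0.0028 rows>= 4
((0.5653665065765381, 0.08963432163000107), (0.04645269736647606, 0.04502928629517555), 81.97053527832031)
98 ((0.5597032308578491, 0.08611080050468445), (0.025916192680597305, 0.029289867728948593), 88.65440368652344)
```

View pics/side17.png

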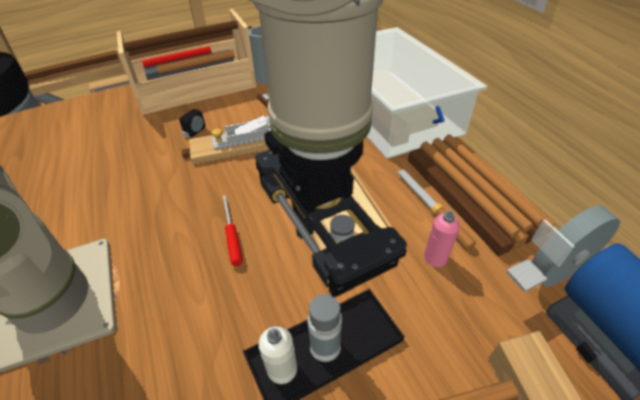

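View pics/topc17.png

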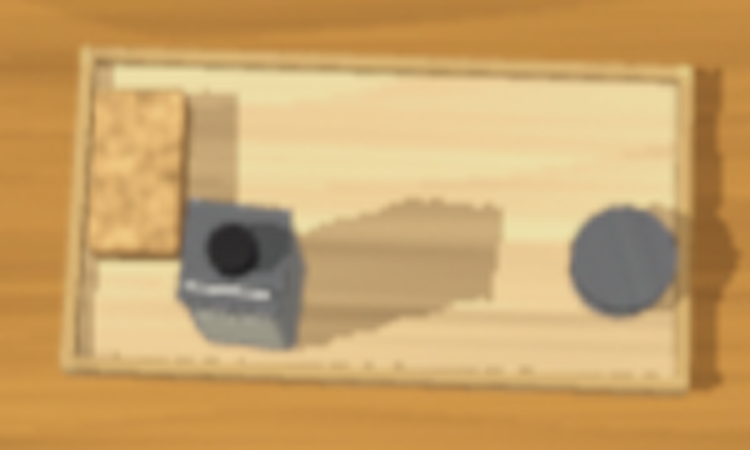

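Call:
move_arm(series=[[-0.001,0.001,0.05,0.002],[-0.001,0.001,0.1,0.002],[-0.001,0.001,0.13,0.002],[-0.001,0.001,0.15,0.002],[-0.001,0.001,0.162,0.002],[-0.001,0.001,0.169,0.002],[-0.001,0.001,0.169,0.002],[-0.001,0.001,0.169,0.002]])

```text
time: 46.9
ee_pos: [0.4468, -0.2938, 0.0804]
eef_rot: [0.999, 0.036, 0.001, 0.0]
ft_force: [-0.0, -0.5, 0.5]
width: 0.0868
```

```bash
python3 go.py .4468 -.2925 .079 -85.8
```

```text
t 46.9 pos [ 0.4468 -0.2938  0.0804] jaw -85.93 zt [ 1.2e-03 -3.0e-04 -1.0e+00] w 0.0868 F [-0.  -0.5  0.5] j [-0.28  0.37  0.92  1.9  -0.35  1.03 -0.71]
shift [ 0.0001 -0.0013  0.0014] roll -0.0022 rows>= 1
```

Call:
move_arm(series=[[0,0,0,0],[0,0,0,0],[0,0,0,0],[0,0,0,0],[0,0,0,0],[0,0,0,0],[0,0,0,0],[0,0,0,0],[0,0,0,0],[0,0,0,0]], claw=-1, newtons=22)

```text
time: 47.9
ee_pos: [0.4462, -0.2935, 0.0795]
eef_rot: [0.999, 0.035, 0.0, -0.0]
ft_force: [-0.8, 0.8, 1.4]
width: 0.049
```

Call:
move_arm(series=[[0,0,-0.02,0],[0,0,-0.05,0],[0,0,-0.08,0],[0,0,-0.11,0],[0,0,-0.14,0],[0,0,-0.16,0],[0,0,-0.16,0],[0,0,-0.16,0]])

```text
time: 48.7
ee_pos: [0.4461, -0.2933, 0.2387]
eef_rot: [0.999, 0.036, -0.0, -0.0]
ft_force: [-0.4, -0.1, -0.8]
width: 0.0485
```

```bash
python3 go.py 0.5622 0.0323 0.239 -3
```

```text
t 48.7 pos [ 0.4461 -0.2933  0.2387] jaw -85.93 zt [-3.e-04  5.e-04 -1.e+00] w 0.0485 F [-0.4 -0.1 -0.8] j [-0.42  0.17  1.03  1.72 -0.15  1.34 -0.86]
shift [ 1.390e-01 -3.166e-01 -1.000e-04] roll -1.4474 rows>= 10
```

Call:
move_arm(series=[[0.004,-0.008,0,-0.04],[0.012,-0.027,0,-0.13],[0.025,-0.057,0,-0.26],[0.04,-0.09,0,-0.4],[0.055,-0.124,0,-0.54],[0.07,-0.158,0,-0.68],[0.085,-0.192,0,-0.82],[0.1,-0.226,0,-0.97],[0.113,-0.256,0,-1.12],[0.124,-0.282,0,-1.25],[0.132,-0.3,0,-1.35],[0.136,-0.31,0,-1.42],[0.138,-0.316,0,-1.447],[0.138,-0.316,0,-1.447],[0.138,-0.316,0,-1.447],[0.138,-0.316,0,-1.447]])

```text
time: 50.3
ee_pos: [0.5613, 0.0305, 0.2394]
eef_rot: [0.726, 0.687, -0.0, -0.0]
ft_force: [0.3, 0.4, -2.3]
width: 0.0485
```

```bash
python3 go.py 0.5622 0.0315 0.0885 -3
```

```text
t 50.3 pos [0.5613 0.0305 0.2394] jaw -3.16 zt [-2.e-04 -0.e+00 -1.e+00] w 0.0485 F [ 0.3  0.4 -2.3] j [-0.71  0.2   0.66  1.64 -0.13  1.35 -0.08]
shift [0.001  0.0009 0.1509] roll -0.0027 rows>= 4
```

Call:
move_arm(series=[[0,0.001,0.04,-0.002],[0,0.001,0.08,-0.002],[0,0.001,0.115,-0.002],[0,0.001,0.135,-0.002],[0,0.001,0.145,-0.002],[0,0.001,0.149,-0.002],[0,0.001,0.151,-0.002],[0,0.001,0.151,-0.002],[0,0.001,0.151,-0.002],[0,0.001,0.151,-0.002]])

```text
time: 51.3
ee_pos: [0.563, 0.0314, 0.0892]
eef_rot: [0.725, 0.689, 0.001, 0.0]
ft_force: [-0.0, -0.8, -2.2]
width: 0.0486
```

```bash
python3 go.py 0.5622 0.0315 0.0865 -3
```

```text
t 51.3 pos [0.563  0.0314 0.0892] jaw -2.92 zt [ 1.1e-03  5.0e-04 -1.0e+00] w 0.0486 F [-0.  -0.8 -2.2] j [-0.66  0.35  0.62  1.81 -0.24  1.05  0.  ]
shift [ 0.     -0.0008  0.0027] roll 0.0014 rows>= 1
```

Call:
move_arm(series=[[0,-0.0005,0.001,0],[0,-0.0005,0.002,0],[0,-0.0005,0.003,0],[0,-0.0005,0.003,0],[0,-0.0005,0.003,0]])

```text
time: 51.8
ee_pos: [0.5622, 0.0315, 0.0865]
eef_rot: [0.725, 0.689, 0.0, -0.0]
ft_force: [-5.1, -0.3, 9.5]
width: 0.0487
```

Call:
move_arm(series=[[0,0,-0.0005,0],[0,0,-0.0005,0],[0,0,-0.0005,0],[0,0,-0.0005,0],[0,0,-0.0005,0],[0,0,-0.0005,0],[0,0,-0.0005,0],[0,0,-0.0005,0],[0,0,-0.02,0],[0,0,-0.06,0],[0,0,-0.1,0],[0,0,-0.14,0],[0,0,-0.163,0],[0,0,-0.163,0],[0,0,-0.163,0]], claw=1)

```text
time: 53.3
ee_pos: [0.562, 0.0314, 0.2484]
eef_rot: [0.725, 0.689, 0.0, -0.0]
ft_force: [-0.6, -0.6, -0.4]
width: 0.0867
```

```bash
python3 go.py .366 -.299 .25 -85.8
```

```text
t 53.3 pos [0.562  0.0314 0.2484] jaw -2.92 zt [ 3.e-04  4.e-04 -1.e+00] w 0.0867 F [-0.6 -0.6 -0.4] j [-0.71  0.2   0.67  1.62 -0.13  1.36 -0.08]
shift [-0.34   -0.1789 -0.0018] roll 1.4466 rows>= 10
```

Call:
move_arm(series=[[-0.015,-0.008,0,0.1],[-0.045,-0.024,0,0.24],[-0.08,-0.042,0,0.38],[-0.115,-0.061,0,0.52],[-0.15,-0.079,0,0.66],[-0.185,-0.097,0,0.8],[-0.22,-0.116,0,0.94],[-0.255,-0.134,0,1.08],[-0.287,-0.151,0,1.21],[-0.315,-0.166,0,1.32],[-0.333,-0.175,0,1.41],[-0.34,-0.179,0,1.447],[-0.34,-0.179,0,1.447],[-0.34,-0.179,0,1.447],[-0.34,-0.179,0,1.447]])

```text
time: 54.8
ee_pos: [0.3666, -0.2978, 0.2482]
eef_rot: [0.999, 0.038, -0.0, -0.0]
ft_force: [-0.7, 0.5, 0.7]
width: 0.087
```

```bash
python3 go.py .366 -.299 .079 -85.8;  python3 - <<'E'
from h import *
p,d=imaging.camera('top'); X=cloud('top',d)
crop('top',p,225,145,150,90,5,'topc18')
m=(d>0)&(X[...,2]>.138)&(X[...,2]<.16)&(X[...,0]>.52)&(X[...,0]<.61)&(X[...,1]>.0)&(X[...,1]<.06)
print(m.sum(),cv2.minAreaRect(X[m][:,:2].astype(np.float32)))
E
```

```text
t 54.8 pos [ 0.3666 -0.2978  0.2482] jaw -85.62 zt [-6.e-04  1.e-04 -1.e+00] w 0.087 F [-0.7  0.5  0.7] j [-0.43 -0.12  0.97  1.85  0.1   1.36 -0.98]
shift [-0.0006  0.0012  0.1692] roll 0.0031 rows>= 4
344 ((0.5600518584251404, 0.03253062814474106), (0.042540427297353745, 0.044377170503139496), 88.9567642211914)
```

View pics/topc18.png

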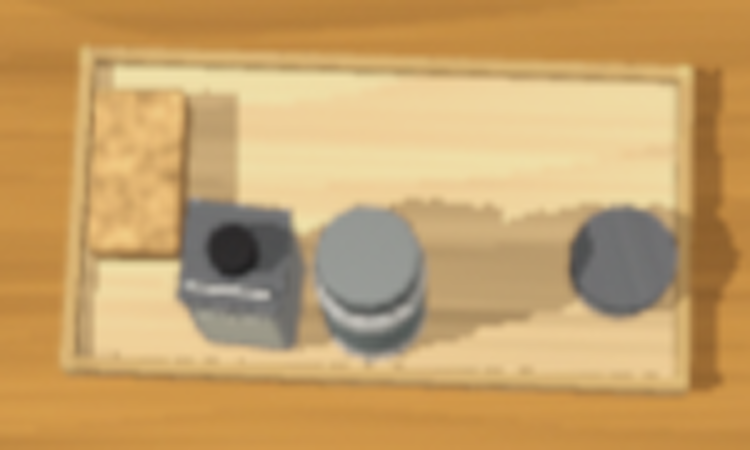

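Can is back at (0.560, 0.0325) against (0.5608, 0.0325) before: within 1 mm. Now the bottle.

Call:
move_arm(series=[[0,0,0.05,0.002],[0,0,0.1,0.002],[0,0,0.13,0.002],[0,0,0.15,0.002],[0,0,0.162,0.002],[0,0,0.169,0.002],[0,0,0.169,0.002],[0,0,0.169,0.002]])

```text
time: 55.65
ee_pos: [0.3664, -0.2991, 0.08]
eef_rot: [0.999, 0.036, 0.0, 0.0]
ft_force: [1.4, 0.0, 0.3]
width: 0.087
```

```bash
python3 go.py .366 -.299 .079 -85.8
```

```text
t 55.65 pos [ 0.3664 -0.2991  0.08  ] jaw -85.91 zt [ 5.e-04 -1.e-04 -1.e+00] w 0.087 F [1.4 0.  0.3] j [-0.35  0.21  1.03  2.06 -0.21  0.99 -0.71]
shift [-0.0004 -0.0001  0.001 ] roll -0.0019 rows>= 1
```

Call:
move_arm(series=[[0,0,0,0],[0,0,0,0],[0,0,0,0],[0,0,0,0],[0,0,0,0],[0,0,0,0],[0,0,0,0],[0,0,0,0],[0,0,0,0],[0,0,0,0]], claw=-1, newtons=20)

```text
time: 56.65
ee_pos: [0.366, -0.2991, 0.0795]
eef_rot: [0.999, 0.035, 0.0, -0.0]
ft_force: [0.0, -0.4, 0.1]
width: 0.047
```

Call:
move_arm(series=[[0,0,-0.02,0],[0,0,-0.05,0],[0,0,-0.08,0],[0,0,-0.11,0],[0,0,-0.14,0],[0,0,-0.16,0],[0,0,-0.16,0],[0,0,-0.16,0]])

```text
time: 57.45
ee_pos: [0.3657, -0.2988, 0.2388]
eef_rot: [0.999, 0.036, -0.0, -0.0]
ft_force: [-0.1, 0.4, -2.2]
width: 0.0473
```

```bash
python3 go.py 0.5596 -0.0275 0.239 -3
```

```text
t 57.45 pos [ 0.3657 -0.2988  0.2388] jaw -85.93 zt [-1.e-04  8.e-04 -1.e+00] w 0.0473 F [-0.1  0.4 -2.2] j [-0.49 -0.12  1.03  1.86  0.11  1.34 -0.99]
shift [ 0.2126 -0.2568  0.    ] roll -1.4473 rows>= 10
```

Call:
move_arm(series=[[0.007,-0.008,0,-0.04],[0.02,-0.024,0,-0.13],[0.041,-0.05,0,-0.26],[0.064,-0.077,0,-0.4],[0.087,-0.105,0,-0.54],[0.11,-0.133,0,-0.68],[0.133,-0.16,0,-0.82],[0.155,-0.187,0,-0.97],[0.174,-0.21,0,-1.12],[0.19,-0.23,0,-1.25],[0.202,-0.244,0,-1.35],[0.209,-0.253,0,-1.42],[0.213,-0.257,0,-1.447],[0.213,-0.257,0,-1.447],[0.213,-0.257,0,-1.447],[0.213,-0.257,0,-1.447]])

```text
time: 59.05
ee_pos: [0.5598, -0.0284, 0.2394]
eef_rot: [0.726, 0.687, -0.0, -0.0]
ft_force: [0.1, -0.7, -2.3]
width: 0.0473
```

```bash
python3 go.py 0.5596 -0.0275 0.0885 -3
```

```text
t 59.05 pos [ 0.5598 -0.0284  0.2394] jaw -3.15 zt [-3.e-04  1.e-04 -1.e+00] w 0.0473 F [ 0.1 -0.7 -2.3] j [-0.72  0.22  0.8   1.65 -0.16  1.35  0.05]
shift [ 0.0009 -0.0003  0.1509] roll -0.0026 rows>= 4
```

Call:
move_arm(series=[[0,0,0.04,-0.002],[0,0,0.08,-0.002],[0,0,0.115,-0.002],[0,0,0.135,-0.002],[0,0,0.145,-0.002],[0,0,0.149,-0.002],[0,0,0.151,-0.002],[0,0,0.151,-0.002],[0,0,0.151,-0.002],[0,0,0.151,-0.002]])

```text
time: 60.05
ee_pos: [0.5607, -0.0276, 0.0892]
eef_rot: [0.725, 0.689, 0.001, 0.0]
ft_force: [0.7, -0.3, -2.1]
width: 0.0473
```

```bash
python3 go.py 0.5596 -0.0275 0.0865 -3
```

```text
t 60.05 pos [ 0.5607 -0.0276  0.0892] jaw -2.92 zt [ 1.1e-03  4.0e-04 -1.0e+00] w 0.0473 F [ 0.7 -0.3 -2.1] j [-0.65  0.37  0.75  1.82 -0.29  1.06  0.15]
shift [ 0.     -0.0011  0.0027] roll 0.0013 rows>= 1
```

Call:
move_arm(series=[[0,-0.0005,0.001,0],[0,-0.0005,0.002,0],[0,-0.0005,0.003,0],[0,-0.0005,0.003,0],[0,-0.0005,0.003,0]])

```text
time: 60.55
ee_pos: [0.5599, -0.0276, 0.0865]
eef_rot: [0.725, 0.689, 0.0, -0.0]
ft_force: [-3.7, 2.1, 11.2]
width: 0.0473
```

Call:
move_arm(series=[[0,0,-0.0005,0],[0,0,-0.0005,0],[0,0,-0.0005,0],[0,0,-0.0005,0],[0,0,-0.0005,0],[0,0,-0.0005,0],[0,0,-0.0005,0],[0,0,-0.0005,0],[0,0,-0.02,0],[0,0,-0.06,0],[0,0,-0.1,0],[0,0,-0.14,0],[0,0,-0.18,0],[0,0,-0.2,0],[-0.05,0,-0.2,0],[-0.1,0,-0.2,0],[-0.15,0,-0.2,0],[-0.2,0,-0.2,0],[-0.2,0,-0.2,0],[-0.2,0,-0.2,0]], claw=1)

```text
time: 62.55
ee_pos: [0.5489, -0.2291, 0.2854]
eef_rot: [0.726, 0.688, -0.0, -0.0]
ft_force: [1.3, 1.4, -0.3]
width: 0.087
```

Run:
```python
from h import *
for n in('side','top'):
    p,d=imaging.camera(n); cv2.imwrite(f'pics/{n}19.png',p[:,:,::-1]); X=cloud(n,d)
    print(n)
    for nm,lo,hi,(a,b,c,e) in(('bottle',.136,.16,(.52,.61,-.06,0)),('can',.138,.16,(.52,.61,0,.06)),('tin',.12,.136,(.52,.61,.06,.13)),('wax',.036,.055,(.54,.62,-.12,-.06)),('cork',.036,.055,(.57,.68,.11,.18))):
        m=(d>0)&(X[...,2]>lo)&(X[...,2]<hi)&(X[...,0]>a)&(X[...,0]<b)&(X[...,1]>c)&(X[...,1]<e)
        print(nm,m.sum(),np.round(np.hstack([np.ravel(v) for v in cv2.minAreaRect(X[m][:,:2].astype(np.float32))]),4) if m.sum() else '')
```

```text
side
bottle 33 [ 5.57200e-01 -2.80000e-02  1.31000e-02  2.18000e-02  2.97242e+01]
can 133 [0.5502 0.0324 0.0191 0.0438 1.4681]
tin 132 [5.55900e-01 9.19000e-02 4.73000e-02 2.37000e-02 8.37674e+01]
wax 436 [ 0.58   -0.0869  0.0505  0.0503 38.5141]
cork 0 
top
bottle 71 [ 5.57900e-01 -2.66000e-02  1.86000e-02  1.98000e-02  4.48706e+01]
can 342 [5.60300e-01 3.26000e-02 4.26000e-02 4.41000e-02 8.90394e+01]
tin 344 [5.6520e-01 8.9600e-02 4.6700e-02 4.5100e-02 8.1763e+01]
wax 360 [ 5.79000e-01 -8.64000e-02  4.99000e-02  4.85000e-02  8.91207e+01]
cork 614 [6.24100e-01 1.44100e-01 4.48000e-02 8.01000e-02 8.79351e+01]
```

View pics/side19.png

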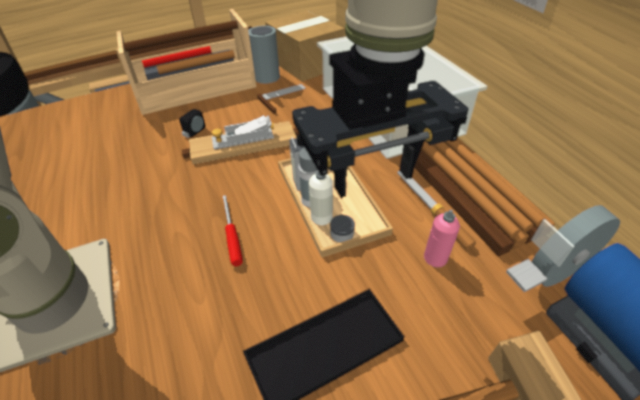

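View pics/top19.png

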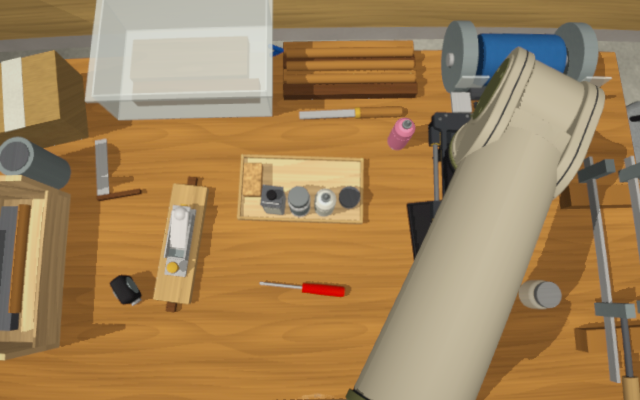

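```bash
python3 -c "
from bench import r
print(r.close_job())"
```

```text
the job is handed in; nothing more can be done
None
```

The job is done and handed in at about 62.7 s of the 136 s allowed. `close_job` gives no verdict.

I stood the bottle, can and tin upright on the drip tray and set the plane sole down on the rail, lengthwise. Then I put the tin, can and bottle back on their own spots.

**Containers:** in the last top view the bottle is at (0.558, -0.027), the can at (0.560, 0.033) and the tin at (0.565, 0.090). All three are within about 1 mm of where they started and stand upright.

**Plane:** it was measured at about (0.484, 0.314) against the rail centre at (0.481, 0.316), so within about 4 mm. The two directions agree to about 0.5°.

**Left alone:** the cork block reads unchanged. The wax tin reads within about 1.5 mm of its start in the top view and 0.5 mm in the side view, which is measuring scatter. I never went near the pink look-alike.

**Checks that disagreed:**
- The final side-view readings of the can, tin and cork block were blocked by the gripper, and the bottle's was partly so. The top view decided those.
- The two views differed by 2–4 mm on the x position of some objects at the start, so I averaged them.
- The first side-view fit of the tin's angle was unusable, so I took it from the top view.

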